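Pull the wide snap cap off a dry-block heater with the fork puller

TASK

With the fork puller, hook the wider of the two caps on the block heater under its head, pull it straight up until it pops out of its well, and carry it on the fork to the steel tray; lower it gently so that it stands upright near the middle of the tray. Then stand the puller upright back on the middle of its rubber mat and let go. Do not touch the wide cap with the fingers or tip it over, leave the narrower cap in its well, and leave the other things on the bench where they are.

Things in the scene. Friction and masses are not known exactly. Their poses are not given: they have to be found in the camera images.
- heater: Low dry-block heater, white case, grey sides, 240 mm deep (its x), 260 mm wide (its y), 95 mm high, fixed. Origin: centre of its underside, -x its front, towards the robot. Two round wells, 42 mm wide, 24 mm deep, in its flat aluminium top (z = 95 mm) at x = -20 mm, y = -55 and +55 mm, each with a cap in it. But for the caps nothing on it rises above 95 mm.
- cap_wide: The wider cap, in either well: grey plastic, spool-shaped, round, 60 mm high, 0.18 kg. Origin: centre of its underside, z up; 75 mm above the heater's underside when seated. From below: plug 40 mm wide, z 0 to 20 mm (in the well); shoulder 54 mm wide, z 20 to 26 (on the heater's top); neck 30 mm wide, z 26 to 48; head 70 mm wide, z 48 to 60. It can stand on its 36 mm wide underside.
- cap_wide_neck (a point): Middle of the wide cap's neck, on its axis, 37 mm above its underside: the fork goes in here, under the head. Spring catches hold the plug in the well; a straight pull of about 5 to 15 N pops it free within 10 mm of lift, after which it rests loose on the fork.
- cap_narrow: The narrower cap, in the other well: the same as the wide one but its head is 48 mm wide. Leave it seated.
- puller: Fork puller, 114 mm high, 0.25 kg, standing on its fork. Origin: fork's underside, straight under the handle; z up; the fork opens to +x. Two flat steel tines, each 12 mm wide, z 0 to 6 mm, x -56 to +36 mm, with a 38 mm wide slot between them from x = -44 mm to the open end. A back plate (x -56 to -44 mm, 62 mm wide) carries an arm over the fork that holds the handle.
- puller_grip (a point): Middle of the wooden handle, 92 mm above the puller's underside, straight over its origin. The handle is 36 mm along puller x, 22 mm along y (grasp across this), z 58 to 114 mm.
- puller_fork (a point): On the handle's axis, level with the top of the tines, 6 mm above the puller's underside: the neck of a hooked cap belongs here. The overhead arm (30 mm wide, z 50 to 58 mm, x -56 to +12 mm) leaves 44 mm above the tines for the cap's head; a 70 mm head just fits before the back plate.
- mat: Black rubber mat, 130 x 110 x 3 mm, fixed to the bench. Origin: centre of its underside; its top is 3 mm above it. The puller starts on it and goes back on it.
- tray: Shallow open square steel tray, 150 x 150 mm, rim 18 mm high, walls 4 mm, floor top 4 mm above its underside; fixed to the bench. Origin: centre of its underside.
- spare_block: Bystander: loose aluminium block with holes, 75 x 95 x 50 mm. Origin: centre of underside.
- beaker: Bystander: open glass beaker, 68 mm wide, 85 mm high. Origin: centre of underside.
- jar: Bystander: small amber jar, 48 mm wide, 60 mm high. Origin: centre of underside.
- spatula: Bystander: lying flat steel spatula, 160 mm long (its x), 18 mm wide, 5 mm high. Origin: centre of underside.
- timer: Bystander: white bench timer, 60 x 60 x 28 mm. Origin: centre of underside.
Not all that is in view belongs to the job. What is shaped like the cap_wide but blue is not meant.

How it is judged:
By the outcome, as a careful person would: the job done as asked, in the order asked, and still so for the second after the job is handed in, with the robot touching nothing.
It also fails if it takes over 72 s, if anything falls off the work surface, if the arm or the gripper's body presses on something with over 40 N, if the wrist force passes 120 N, or if a joint passes its speed limit or range.

ROBOT

A 6-joint arm with a two-finger parallel gripper is mounted at the origin on the work surface. World frame = base frame: x ahead of the robot, y to its left, z up, the work surface at z = 0. Lengths are in m, angles in rad, forces in N, time in s.
With the tool pointing down it reaches from about 0.35 to 0.875 m from the base axis. Payload 4.2 kg.
Tool frame: the origin (TCP) lies at the very end of the fingers, on their centre line; the grasp point (between the pads) lies 19 mm behind it (robot.grip_depth is the distance from the TCP to the grasp point, in m); y points along the fingers, x is the direction in which the jaws open and shut, and the axes are right-handed (so a half turn about y gives the same grasp; the last joint's range is limited). The gripper opens to 85 mm and grips with 20 to 120 N. Pads are 22 mm wide; open, the fingers measure 114 mm over their backs; the gripper's body (76 mm by 85 mm) begins 54 mm behind the grasp point. The pads swing forward as they close: fully open they stand 13 mm farther back than shut.
Start: joints at [1.536, 0.385, 0.008, 0, -1.194, -0.259], TCP at [0.181, 0.598, 0.231] pointing down, gripper open.
Joint ranges: [-3.14, 3.14], [-1.21, 2.06], [-1.07, 1.41], [-3.16, 2.05], [-2.99, -0.16], [-3.1, 3.1]. Speed limits (rad/s): [2.79, 2.79, 3.14, 3.14, 3.14, 3.14].

INTERFACE

Orientations are given as a rotation vector (axis times angle).
In Python, from station import robot, optics gives the robot as it stands. The module is installed in compiled form; this text tells all that it offers.
- The arm moves only by the tool drive_tool, never from a script. Its argument "moves" is a list that holds one entry, the list of rows, each a list of 7 numbers: the turn, a rotation vector about the tool's x, y, z in units of 0.5 rad (1.0 is 0.5 rad), then the shift along the tool's x, y, z in units of 20 cm (1.0 is 20 cm), then the opening, from -1 (shut) to 1 (fully open). A call has 1 to 8 rows; each row is the pose to reach, as a shift and turn from the pose measured when the call began, along the tool's axes at that moment; what a row does not reach only later rows make up. A row lasts 1/8 s, in which the tool goes at most 62.5 mm and 10.7 degrees, less where a joint would pass 70% of its speed; a pose out of reach is approached as far as the arm can. A call with a number of a shift or a turn outside -1 to 1 is refused whole. A call with a gripper value outside its range is refused whole. The fingers move at their own pace and stop on an object; "newtons" is the grip in N (left out, the last holds). Time passes only in rows, so rows that repeat a pose let the fingers close. It gives the time, the measured TCP pose, the force and the opening at its end, in the units of the state.
- robot.observe(): the state, without advancing time (a new reading comes with each control period).
- optics.get_image(name): name is "side" or "top"; returns a dict with "image" (400x640x3 uint8, blue, green, red), "camera_matrix" (3x3 intrinsics, pixels), "k1" (the pictures are not rectified: a ray, as slopes to the right and down, at radius r is drawn at 1 + k1 r^2 times it, then the intrinsics apply), "T" (4x4, takes a point from camera to world coordinates). Camera axes: x right, y up, looking along -z (the intrinsics and any distortion apply to the point x, -y, -z); pixel columns grow to the right and rows downward; lengths in m; the calibration is good to about 2 mm. A picture is of the moment at which its call begins. There is no depth.
- robot.hand_in(): hands the job in, once; it reports no verdict.
Trained networks look in the newest picture that a camera, given by its name, has taken for a name from the list of things; names that differ only in an ending like _2 or _b are one class to them, and where a whole thing is asked for, a point or a joint stands for the part that bears it (a point fixed in the world has none). Each returns a list of dicts, best first, with "conf" (0 to 1); they miss things now and then, are a little off and sometimes report something else, mostly with a low value. They report only what shows in the picture. A call takes as long as a camera call. They do not tell look-alikes from the thing itself.
- optics.recognise(camera, target): "box" ([left, top, right, bottom] in pixels, round what is visible of it).
- optics.tip_of(camera, target): "position" ([column, row] in pixels: a listed point, or the origin of a listed thing).
The state is a dict: "t": time; "joints": joint angles; "qvel": joint speeds; "effort": joint torques, N m; "eef_pos": TCP position; "tool_rot": TCP orientation; "ft_force": force on the tool from outside, world axes, zero at the start; "ft_torque": the same for the moment, N m; "width": finger opening in m.
Only numpy, scipy, OpenCV 4.12 (cv2) and the standard library are available. Lean on these libraries where they do the work, as an engineer would, in place of code of your own. Each camera call takes 0.05 s, during which the arm holds its last target.

## Working session

There is one attempt and no reset: what is moved stays moved. The work goes in short steps, Python scripts to look and compute and a tool call to move; the robot and the scene stay as the last step left them, time stands still between calls to the robot, and variables do not carry over. Pictures are saved under pics/ and viewed, and the job is handed in when it is done.

Besides the shell and the picture viewer there is one more tool, called after "Request:" as name(argument=value, ...) on one line, values as JSON. drive_tool: Moves the arm, as the interface text tells. Its arguments: {"type":"object","properties":{"moves":{"type":"array","items":{"type":"array","items":{"type":"array","items":{"type":"number"}}}},"newtons":{"type":"number"}},"required":["moves"]}

```bash
mkdir -p pics
python3 - <<'E'
from station import robot, optics
import cv2
s=robot.observe()
print({k:(s[k] if not hasattr(s[k],'round') else s[k]) for k in s})
for n in("side","top"):
    d=optics.get_image(n); cv2.imwrite(f"pics/{n}0.png",d["image"]); print(n,d["camera_matrix"],d["k1"],d["T"])
    for t in["heater","cap_wide","cap_wide_neck","cap_narrow","puller","puller_grip","puller_fork","mat","tray"]:
        print(t,[(x["conf"],x["box"]) for x in optics.recognise(n,t)][:3] ,[(x["conf"],x["position"]) for x in optics.tip_of(n,t)][:3])
E
```

```text
{'t': 0.0, 'joints': array([ 1.53562983e+00,  3.85572434e-01,  6.60609506e-03, -4.59261721e-04,
       -1.19399171e+00, -2.58595531e-01]), 'qvel': array([-0.0001077 ,  0.00042536,  0.00029343,  0.00109528,  0.00027543,
        0.00022946]), 'effort': array([ 2.10531198e-04, -3.92294168e+01,  1.88400006e+01,  4.18600693e+00,
       -4.65974532e-03,  3.01854861e-06]), 'eef_pos': array([0.18079817, 0.59766738, 0.23021017]), 'tool_rot': array([-1.05731789,  1.42147652, -1.42399792]), 'ft_force': array([-0.29059339, -0.0598736 ,  0.47163685]), 'ft_torque': array([ 0.0138163 , -0.01558654, -0.00708817]), 'width': 0.0852392657292669}
side [[391.50311921   0.         322.48672291]
 [  0.         391.50311921 202.8449102 ]
 [  0.           0.           1.        ]] -0.08207320874899555 [[ 0.9789739   0.12230492 -0.1632532   0.37777911]
 [-0.20239636  0.48269173 -0.8520824  -0.91431723]
 [-0.0254129   0.86720828  0.49729667  0.65288807]
 [ 0.          0.          0.          1.        ]]
heater [(0.82, [280.4, 160.0, 363.3, 223.0])] [(0.85, [320.5, 200.6])]
cap_wide [(0.72, [250.2, 167.7, 269.
[... 1360 characters left out ...]
_wide_neck [(0.77, [160.8, 239.4, 191.9, 264.3]), (0.63, [204.9, 166.3, 232.5, 195.6])] [(0.85, [175.0, 251.0]), (0.58, [219.2, 186.6]), (0.24, [447.5, 212.8])]
cap_narrow [(0.84, [250.7, 179.6, 273.7, 203.4])] [(0.66, [265.4, 193.7])]
puller [(0.92, [330.2, 217.2, 362.7, 251.3])] [(0.63, [342.4, 230.9]), (0.39, [339.9, 232.5])]
puller_grip [(0.6, [330.4, 217.7, 361.9, 250.9])] [(0.9, [344.5, 228.8]), (0.74, [376.4, 145.8])]
puller_fork [(0.74, [329.2, 215.9, 362.0, 251.1])] [(0.7, [220.0, 183.2]), (0.57, [341.2, 231.3])]
mat [] [(0.72, [341.5, 231.6]), (0.32, [264.0, 191.9]), (0.23, [222.4, 188.3])]
tray [(0.91, [416.9, 184.8, 481.8, 243.9])] [(0.61, [342.6, 231.6]), (0.56, [445.5, 215.2])]
```

Run:
```python
import cv2
a=cv2.imread("pics/side0.png");b=cv2.imread("pics/top0.png")
cv2.imwrite("pics/s1.png",cv2.resize(a[130:380,200:460],None,fx=3,fy=2.4*1.0)[:600] if 0 else cv2.resize(a[130:380,200:460],(624,600)))
cv2.imwrite("pics/t1.png",cv2.resize(b[110:290,140:500],(800,400)))
```

```text
(no output)
```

View pics/s1.png

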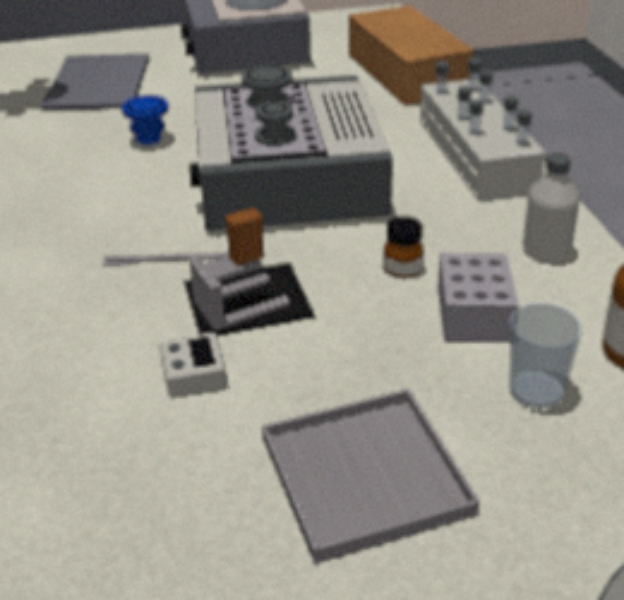

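View pics/t1.png

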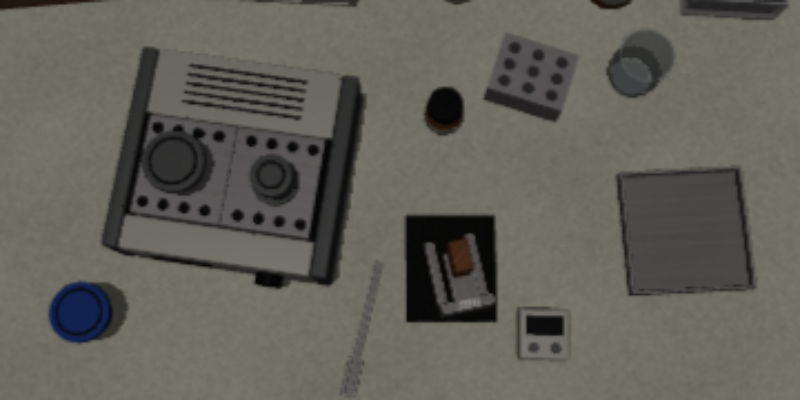

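View pics/side0.png

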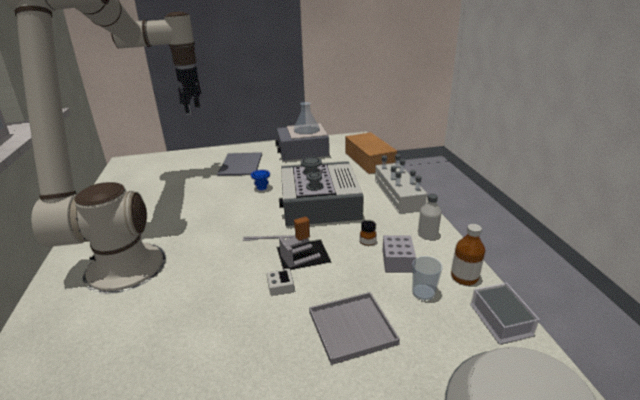

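View pics/top0.png

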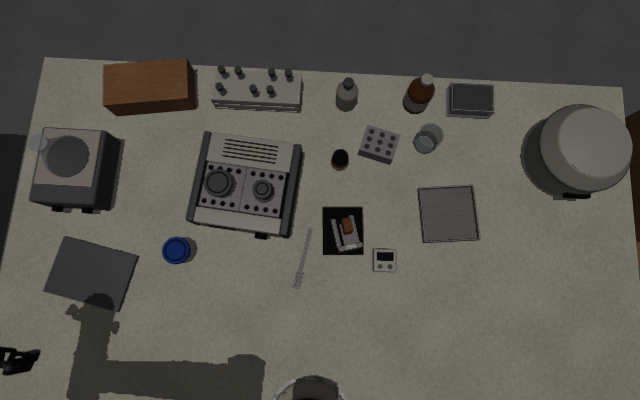

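Candidates in the top picture are the grey wide cap at (218,182), the grey narrow cap at (263,190) and the blue look-alike at (176,250). The one I want is the grey wide cap, in the heater's left well. Next I'll take close crops to confirm that and to measure.

```bash
cat > h.py <<'E'
import numpy as np, cv2
from station import robot, optics
from scipy.spatial.transform import Rotation as R
from scipy.optimize import least_squares
def cam(d): return d["camera_matrix"],d["k1"],d["T"]
def proj(c,P):
    K,k,T=c; P=np.atleast_2d(P); q=(P-T[:3,3])@T[:3,:3]
    s=np.c_[q[:,0],-q[:,1]]/(-q[:,2:3]); r2=(s**2).sum(1,keepdims=True); s=s*(1+k*r2)
    return s@np.diag([K[0,0],K[1,1]])+K[:2,2]
def ray(c,uv):
    K,k,T=c; m=(np.asarray(uv,float)-K[:2,2])/[K[0,0],K[1,1]]; s=m.copy()
    for _ in range(20): s=m/(1+k*(s@s))
    v=T[:3,:3]@np.array([s[0],-s[1],-1]); return T[:3,3],v/np.linalg.norm(v)
def plane(c,uv,z):
    o,v=ray(c,uv); return o+v*(z-o[2])/v[2]
def crop(img,x0,y0,x1,y1,s,fn,draw=[]):
    a=cv2.resize(img[y0:y1,x0:x1],None,fx=s,fy=s,interpolation=cv2.INTER_CUBIC)
    a=cv2.convertScaleAbs(a,alpha=1.6)
    for poly,col,cl in draw:
        p=((np.asarray(poly)+.5-[x0,y0])*s*16).astype(int)
        cv2.polylines(a,[p.reshape(-1,1,2)],cl,col,1,cv2.LINE_AA,4)
    for i in range((x0+9)//10*10,x1,10):
        cv2.putText(a,str(i),((i-x0)*s,8),0,.3,(0,255,255)); cv2.line(a,((i-x0)*s+s//2,10),((i-x0)*s+s//2,15),(0,255,255))
    for i in range((y0+9)//10*10,y1,10):
        cv2.putText(a,str(i),(0,(i-y0)*s+s//2),0,.3,(0,255,255))
    cv2.imwrite(fn,a)
def circ(c,r,z,n=60):
    t=np.linspace(0,2*np.pi,n,endpoint=False); return np.c_[c[0]+r*np.cos(t),c[1]+r*np.sin(t),np.full(n,z)]
def loc(p,yaw,pts,z0=0):
    pts=np.atleast_2d(np.asarray(pts,float)); c,s=np.cos(yaw),np.sin(yaw)
    return np.c_[p[0]+c*pts[:,0]-s*pts[:,1],p[1]+s*pts[:,0]+c*pts[:,1],pts[:,2]+z0]
E
python3 - <<'E'
from h import *
for n in("top","side"):
    d=optics.get_image(n); im=d["image"]; cv2.imwrite(f"pics/{n}_raw.png",im); np.save(f"{n}_cam.npy",np.array(cam(d),dtype=object),allow_pickle=True)
    c=cam(d)
    if n=="top":
        crop(im,184,126,310,244,5,"pics/a1.png")
        crop(im,318,200,366,260,10,"pics/a2.png")
        crop(im,412,178,484,250,8,"pics/a3.png")
        for nm,uv,z in[("wide",(218,182.5),.135),("grip",(344.5,228.8),.095),("mat",(343,231),.003),("tray",(448,214),.004)]: print(nm,plane(c,uv,z))
    else:
        crop(im,270,145,370,230,7,"pics/a4.png")
        crop(im,270,210,340,275,9,"pics/a5.png")
E
```

```text
wide [0.56843261 0.25535743 0.135     ]
grip [ 0.47767241 -0.06122215  0.095     ]
mat [ 0.48284309 -0.06229392  0.003     ]
tray [ 0.54569241 -0.34504286  0.004     ]
```

View pics/a1.png

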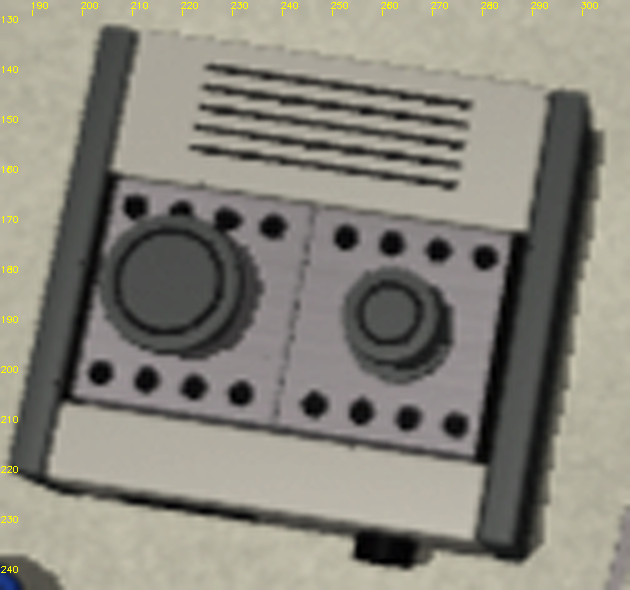

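View pics/a2.png

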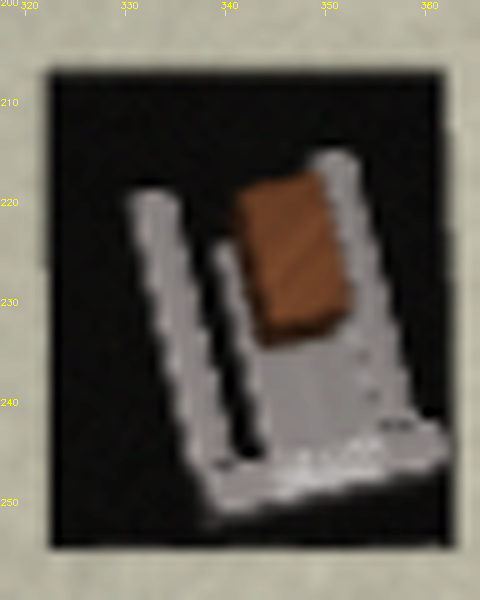

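View pics/a3.png

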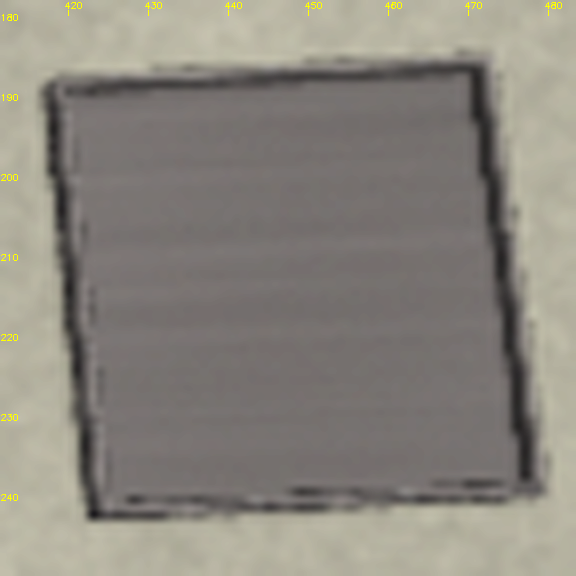

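View pics/a4.png

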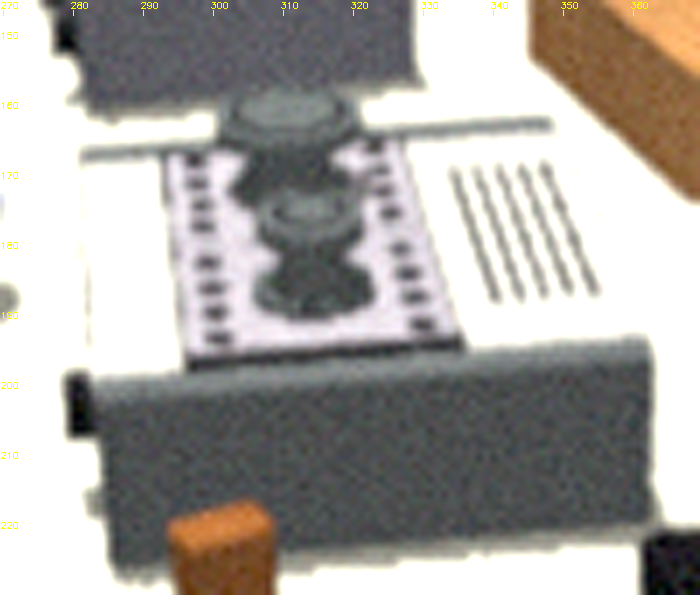

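View pics/a5.png

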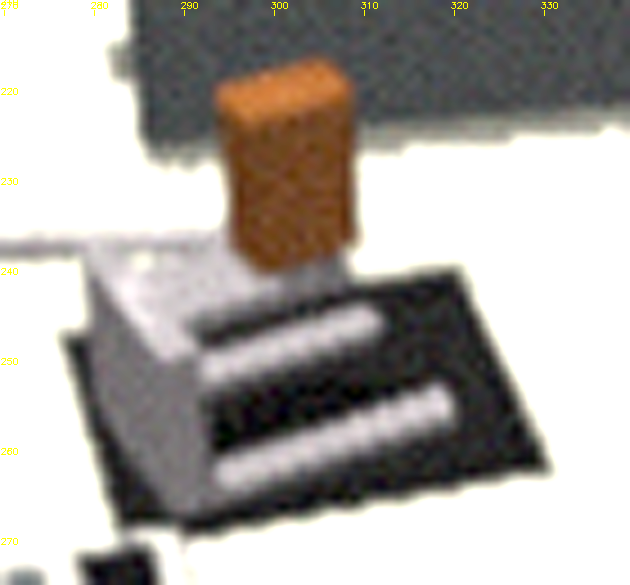

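```bash
cat > fit1.py <<'E'
from h import *
C={n:tuple(np.load(f"{n}_cam.npy",allow_pickle=True)) for n in("top","side")}
def pk(L,x0,y0,s): return np.array(L,float)/s-.5+[x0,y0]
# puller
hT=[(-18,11,114),(18,11,114),(18,-11,114),(-18,-11,114)]
h=lambda L:np.array(L)/1000
ptsT=h([(18,11,114),(18,-11,114),(-18,-11,114),(-18,11,114),(36,31,6),(36,-31,6),(-56,31,0),(-56,-31,50)][:7])
pxT=pk([(235,197),(322,172),(351,300),(264,328),(128,190),(353,150),(212,515)],318,200,10)
ptsS=h([(-18,11,114),(18,11,114),(18,-11,114),(-18,-11,114),(36,-31,6),(36,-31,0),(36,31,6)])
pxS=pk([(217,92),(322,60),(354,82),(240,125),(449,383),(452,415),(372,307)],270,210,9)
def f(p,split=False):
    rT=proj(C["top"],loc(p[:2],p[2],ptsT,.003))-pxT
    rS=proj(C["side"],loc(p[:2],p[2],ptsS,.003))-pxS
    return (rT,rS) if split else np.r_[rT.ravel(),rS.ravel()]
for nm,g in(("both",f),("top",lambda p:f(p,1)[0].ravel()),("side",lambda p:f(p,1)[1].ravel())):
    s=least_squares(g,[.48,-.06,.2],loss="soft_l1"); print("puller",nm,s.x.round(4),"rms",np.sqrt((s.fun**2).mean()).round(2))
    if nm=="both": P=s.x
print(np.round(f(P,1)[0],1).tolist(),np.round(f(P,1)[1],1).tolist())
# mat
pm=pk([(48,72),(442,72),(455,545),(52,548)],318,200,10); 
M=np.array([plane(C["top"],u,.003) for u in pm]); print("mat",M.mean(0).round(4),np.linalg.norm(np.diff(M,axis=0),axis=1).round(3))
pt=pk([(48,85),(485,60),(540,490),(92,518)],412,178,8)
M=np.array([plane(C["top"],u,.018) for u in pt]); print("tray",M.mean(0).round(4),np.linalg.norm(np.diff(M,axis=0),axis=1).round(3))
# heater from corners
ph=pk([(105,27),(588,93)],184,126,5); M=np.array([plane(C["top"],u,.095) for u in ph]); print("heater back corners",M.round(4).tolist(),np.linalg.norm(M[0]-M[1]))
# heads
e=pk([(99,284),(237,284),(168,212),(168,355)],184,126,5); print("wide", plane(C["top"],e[:2].mean(0)*[1,0]+e[2:].mean(0)*[0,1],.132))
e=pk([(343,315),(438,315),(390,266),(390,361)],184,126,5); print("narrow", plane(C["top"],e[:2].mean(0)*[1,0]+e[2:].mean(0)*[0,1],.132))
e=pk([(218,140),(358,140),(290,88),(290,150)],270,145,7);print("wide side",plane(C["side"],(e[0,0]/2+e[1,0]/2,145+110/7),.135))
e=pk([(258,140),(363,140)],270,145,7);print("narrow side",plane(C["side"],(e[0,0]/2+e[1,0]/2,145+212/7),.135))
np.save("P.npy",P)
E
python3 fit1.py
```

```text
puller both [ 0.4847 -0.0654  0.2804] rms 1.01
puller top [ 0.4867 -0.0657  0.2732] rms 0.69
puller side [ 0.4827 -0.0645  0.297 ] rms 0.93
[[-0.2, -0.4], [-0.2, 0.1], [0.4, 1.6], [0.3, 0.8], [-0.2, 1.2], [-0.4, 0.2], [-0.9, 2.3]] [[-0.1, -0.7], [0.9, -0.8], [1.0, 0.6], [0.9, -0.4], [1.4, 2.8], [1.1, 1.0], [-0.2, -0.5]]
mat [ 0.485  -0.0606  0.003 ] [0.108 0.128 0.108]
tray [ 0.5455 -0.3405  0.018 ] [0.149 0.146 0.149]
heater back corners [[0.713, 0.3157, 0.095], [0.6914, 0.0612, 0.095]] 0.25537612480643124
wide [0.56971537 0.25843043 0.132     ]
narrow [0.56099023 0.14791086 0.132     ]
wide side [0.56635469 0.25506044 0.135     ]
narrow side [0.55641994 0.14429742 0.135     ]
```

```bash
cat > ov.py <<'E'
from h import *
import sys
C={n:tuple(np.load(f"{n}_cam.npy",allow_pickle=True)) for n in("top","side")}
I={n:cv2.imread(f"pics/{n}_raw.png") for n in C}
H=[float(x) for x in sys.argv[1:4]]; P=[float(x) for x in sys.argv[4:7]]
h=lambda L:np.array(L)/1000
G=(0,255,0);Y=(0,255,255);M=(255,0,255)
def Hd(c):
    D=[]
    box=loc(H[:2],H[2],h([(-120,-130,95),(120,-130,95),(120,130,95),(-120,130,95)])); D.append((proj(c,box),G,True))
    for y,r in((55,35),(-55,24)):
        w=loc(H[:2],H[2],h([(-20,y,0)]))[0]
        for rr,z,k in((r,.135,M),(r,.123,M),(27,.101,Y),(15,.105,Y)): D.append((proj(c,circ(w,rr/1000,z)),k,True))
    return D
def Pd(c):
    D=[]
    for z in(58,114): D.append((proj(c,loc(P[:2],P[2],h([(-18,11,z),(18,11,z),(18,-11,z),(-18,-11,z)]),.003)),M,True))
    for z in(0,6):D.append((proj(c,loc(P[:2],P[2],h([(-56,-31,z),(36,-31,z),(36,-19,z),(-44,-19,z),(-44,19,z),(36,19,z),(36,31,z),(-56,31,z)]),.003)),G,True))
    return D
crop(I["top"],184,126,310,244,5,"pics/o1.png",Hd(C["top"]))
crop(I["top"],318,200,366,260,10,"pics/o2.png",Pd(C["top"]))
crop(I["side"],270,145,370,230,7,"pics/o4.png",Hd(C["side"]))
crop(I["side"],270,210,340,275,9,"pics/o5.png",Pd(C["side"]))
a=cv2.imread("pics/o1.png");b=cv2.imread("pics/o4.png")
cv2.imwrite("pics/o1.png",a)
E
python3 ov.py .5826 .1984 -.083 .4855 -.0655 .277
```

```text
(no output)
```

View pics/o1.png

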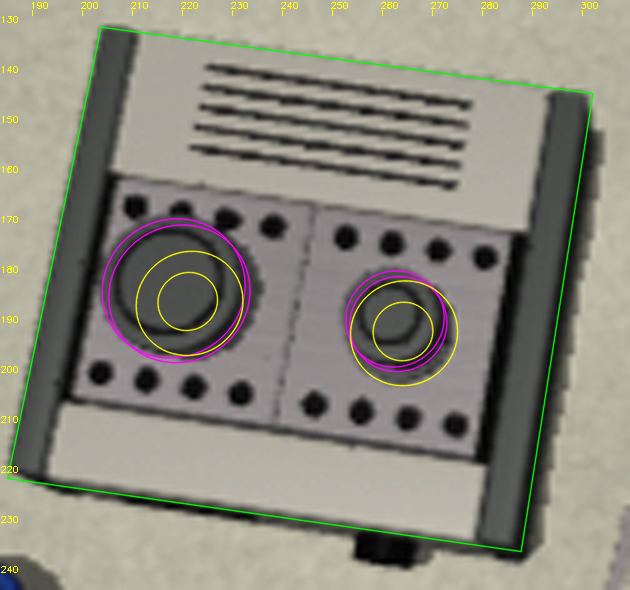

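View pics/o2.png

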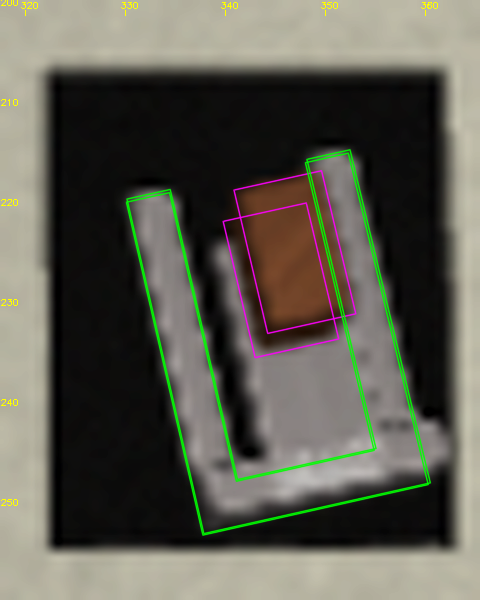

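View pics/o4.png

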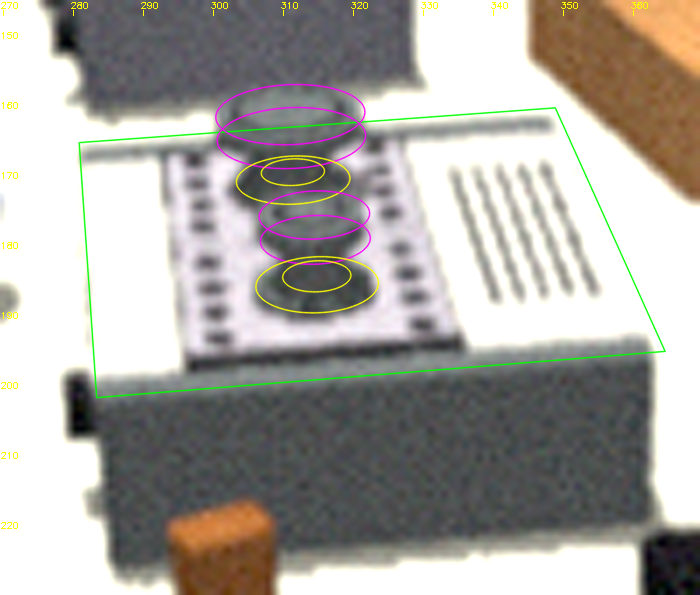

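View pics/o5.png

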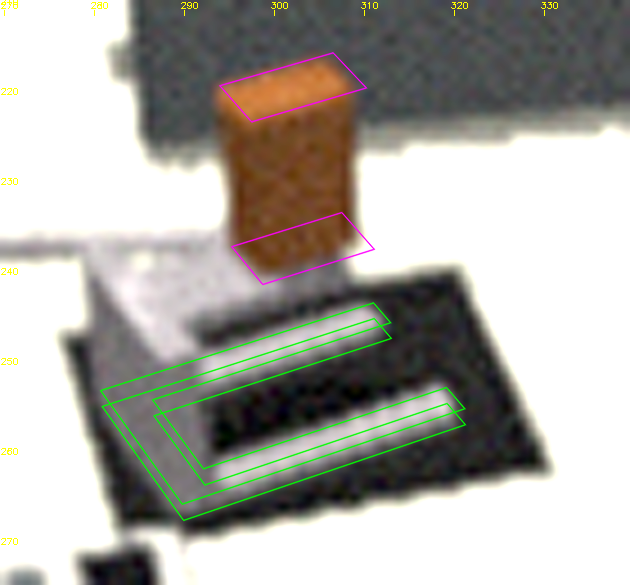

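The crop confirms the target: the grey wide cap is at about (216,182) in the top picture, and the narrow one is at (261,189). The two cameras disagree by 3–4 mm, and the offset is the same for every object. I'll reach for the handle, where there's plenty of room, and later align fork to neck by comparing them within one picture.

```bash
cat > plan.py <<'E'
# usage: plan.py x y z yaw   (TCP target, yaw of puller x)
from h import *
import sys
def tgt(yaw,sgn):
    x=sgn*np.array([-np.sin(yaw),np.cos(yaw),0]); y=np.array([0,0,-1.]); return np.c_[x,y,np.cross(x,y)]
def plan(p,yaw,sgn=None,s=None):
    s=s or robot.observe(); R0=R.from_rotvec(s["tool_rot"]).as_matrix()
    c=[(np.linalg.norm(R.from_matrix(R0.T@tgt(yaw,g)).as_rotvec()),g) for g in(1,-1)]
    g=sgn or min(c)[1]; rv=R.from_matrix(R0.T@tgt(yaw,g)).as_rotvec()
    sh=R0.T@(np.array(p)-s["eef_pos"])
    return rv/.5,sh/.2,g,s
if __name__=="__main__":
    a=[float(x) for x in sys.argv[1:]]
    rv,sh,g,s=plan(a[:3],a[3],int(a[4]) if len(a)>4 else None)
    print("turn",rv.round(3).tolist(),"shift",sh.round(3).tolist(),"sgn",g)
    print("t",round(s["t"],2),"pos",s["eef_pos"].round(4).tolist(),"j",s["joints"].round(2).tolist(),"F",s["ft_force"].round(1).tolist(),"w",round(s["width"],4))
    R0=R.from_rotvec(s["tool_rot"]).as_matrix(); print("tool x",R0[:,0].round(4).tolist(),"z",R0[:,2].round(4).tolist(),"y",R0[:,1].round(4).tolist())
E
python3 plan.py .4845 -.0655 .23 .28 1;python3 plan.py .4845 -.0655 .23 .28 -1
```

```text
turn [0.0, 5.136, -0.0] shift [2.737, 0.007, 2.414] sgn 1
t 2.0 pos [0.181, 0.5982, 0.2313] j [1.54, 0.38, 0.01, 0.0, -1.19, -0.26] F [0.3, -0.3, 0.6] w 0.0854
tool x [-0.2896, -0.9572, -0.0] z [0.9572, -0.2896, 0.0] y [0.0, 0.0, -1.0]
turn [-0.0, -1.148, -0.0] shift [2.737, 0.007, 2.414] sgn -1
t 2.0 pos [0.181, 0.5982, 0.2313] j [1.54, 0.38, 0.01, 0.0, -1.19, -0.26] F [0.3, -0.3, 0.6] w 0.0854
tool x [-0.2896, -0.9572, -0.0] z [0.9572, -0.2896, 0.0] y [0.0, 0.0, -1.0]
```

Request:
drive_tool(moves=[[[0,-0.1,0,0.25,0,0.22,1],[0,-0.3,0,0.5,0,0.44,1],[0,-0.5,0,0.75,0,0.66,1],[0,-0.7,0,1,0,0.88,1]]])

```text
t: 2.5
eef_pos: [0.2852, 0.3689, 0.2316]
tool_rot: [-1.236, 1.165, -1.165]
ft_force: [1.7, -0.6, 0.1]
width: 0.0852
```

```bash
python3 plan.py .4845 -.0655 .23 .28 -1
```

```text
turn [-0.001, -0.44, -0.001] shift [2.228, 0.007, 0.864] sgn -1
t 2.5 pos [0.2852, 0.3689, 0.2316] j [1.26, 0.11, -0.36, 0.0, -1.1, 0.37] F [1.7, -0.6, 0.1] w 0.0852
tool x [0.0602, -0.9982, -0.0006] z [0.9982, 0.0602, 0.0005] y [0.0005, 0.0006, -1.0]
```

Request:
drive_tool(moves=[[[0,-0.1,0,0.25,0,0.1,1],[0,-0.2,0,0.5,0,0.2,1],[0,-0.3,0,0.75,0,0.3,1],[0,-0.44,0,1,0,0.4,1]]])

```text
t: 3.0
eef_pos: [0.3776, 0.1726, 0.232]
tool_rot: [-1.328, 0.998, -0.998]
ft_force: [1.6, 0.8, 0.3]
width: 0.0854
```

```bash
python3 plan.py .4845 -.0655 .23 .28 -1
```

```text
turn [-0.004, 0.006, -0.002] shift [1.292, 0.009, 0.181] sgn -1
t 3.0 pos [0.3776, 0.1726, 0.232] j [0.82, 0.02, -0.47, 0.0, -1.09, 1.03] F [1.6, 0.8, 0.3] w 0.0854
tool x [0.2793, -0.9602, -0.0011] z [0.9602, 0.2793, 0.002] y [0.0016, 0.0016, -1.0]
```

Request:
drive_tool(moves=[[[0,0,0,0.3,0,0.05,1],[0,0,0,0.6,0,0.1,1],[0,0,0,0.85,0,0.14,1],[0,0,0,1,0,0.16,1],[0,0,0,1,0,0.16,1]]])

```text
t: 3.62
eef_pos: [0.4647, -0.0122, 0.2317]
tool_rot: [-1.326, 1.001, -1.001]
ft_force: [0.0, 0.4, -0.4]
width: 0.0852
```

```bash
python3 plan.py .4845 -.0655 .23 .28 -1
```

```text
turn [-0.003, -0.002, -0.002] shift [0.284, 0.008, 0.022] sgn -1
t 3.62 pos [0.4647, -0.0122, 0.2317] j [0.32, 0.11, -0.37, -0.0, -1.09, 1.53] F [0.0, 0.4, -0.4] w 0.0852
tool x [0.2756, -0.9613, -0.0009] z [0.9613, 0.2756, 0.0017] y [0.0014, 0.0014, -1.0]
```

Request:
drive_tool(moves=[[[0,0,0,0.2,0.1,0.02,1],[0,0,0,0.284,0.25,0.022,1],[0,0,0,0.284,0.4,0.022,1],[0,0,0,0.284,0.4,0.022,1],[0,0,0,0.284,0.4,0.022,1]]])

```text
t: 4.25
eef_pos: [0.4855, -0.0648, 0.1529]
tool_rot: [-1.326, 0.998, -1.001]
ft_force: [0.6, -0.6, 0.4]
width: 0.0855
```

```bash
python3 plan.py .4845 -.0655 .078 .28 -1
python3 - <<'E'
from h import *
for n,b,s in(("top",(300,180,400,270),6),("side",(260,160,350,280),5)):
    d=optics.get_image(n); c=cam(d); o=robot.observe(); p=o["eef_pos"]
    crop(d["image"],*b,s,f"pics/g_{n}.png",[(proj(c,[p+np.array([dx,dy,0])*.01 for dx,dy in((-1,0),(1,0))]),(0,0,255),False),(proj(c,[p+np.array([dx,dy,0])*.01 for dx,dy in((0,-1),(0,1))]),(0,0,255),False)])
E
```

```text
turn [-0.007, 0.002, -0.0] shift [0.002, 0.375, -0.007] sgn -1
t 4.25 pos [0.4855, -0.0648, 0.1529] j [0.2, 0.23, -0.43, -0.0, -0.9, 1.65] F [0.6, -0.6, 0.4] w 0.0855
tool x [0.2771, -0.9608, -0.0002] z [0.9608, 0.2771, 0.0037] y [0.0035, 0.0012, -1.0]
```

View pics/g_top.png

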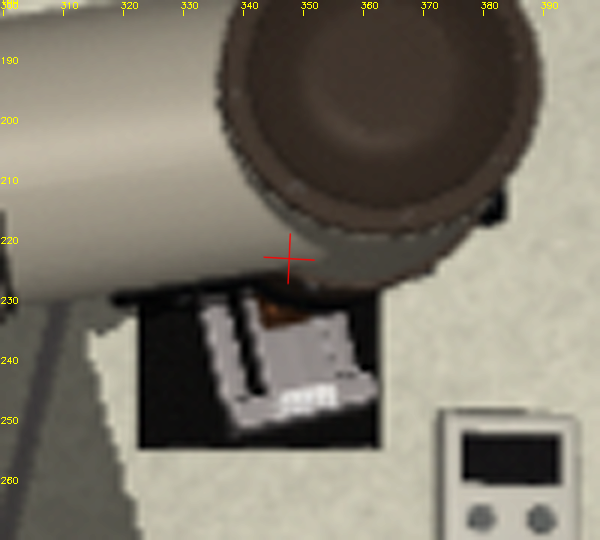

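View pics/g_side.png

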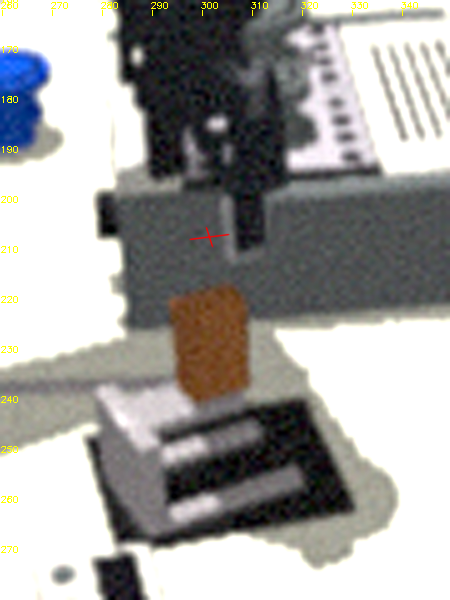

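Run:
```python
from h import *
d=optics.get_image("side"); c=cam(d); o=robot.observe(); p=o["eef_pos"]; Rm=R.from_rotvec(o["tool_rot"]).as_matrix()
D=[]
for x in(.0427,.057,-.0427,-.057):
    q=[p+Rm@np.array([x,y,z]) for y,z in((-.013,-.011),(-.013,.011),(-.06,.011),(-.06,-.011))]; D.append((proj(c,q),(0,0,255) if x>0 else (0,255,0),True))
crop(d["image"],260,140,350,240,6,"pics/g2.png",D)
```

```text
(no output)
```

View pics/g2.png

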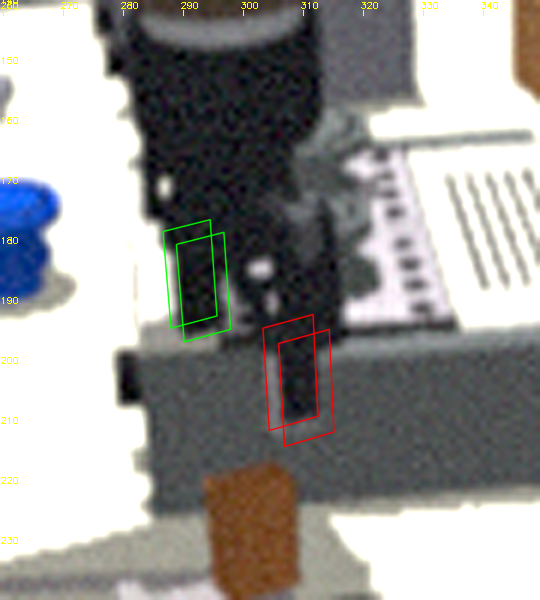

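```bash
python3 plan.py .4825 -.0648 .077 .285 -1
```

```text
turn [-0.009, -0.01, -0.001] shift [-0.005, 0.381, -0.016] sgn -1
t 4.4 pos [0.4855, -0.0649, 0.1531] j [0.2, 0.23, -0.43, -0.0, -0.9, 1.65] F [-0.6, 0.0, 0.6] w 0.0853
tool x [0.2766, -0.961, -0.0004] z [0.961, 0.2766, 0.0047] y [0.0044, 0.0017, -1.0]
```

Request:
drive_tool(moves=[[[-0.009,-0.01,0,-0.005,0.08,-0.016,1],[-0.009,-0.01,0,-0.005,0.2,-0.016,1],[-0.009,-0.01,0,-0.005,0.3,-0.016,1],[-0.009,-0.01,0,-0.005,0.36,-0.016,1],[-0.009,-0.01,0,-0.005,0.381,-0.016,1],[-0.009,-0.01,0,-0.005,0.381,-0.016,1]]])

```text
t: 5.15
eef_pos: [0.4827, -0.0647, 0.077]
tool_rot: [-1.33, 0.996, -0.996]
ft_force: [-0.7, -1.5, 0.5]
width: 0.0856
```

```bash
python3 plan.py .4825 -.0648 .077 .285 -1;  python3 - <<'E'
from h import *
d=optics.get_image("side"); crop(d["image"],250,170,350,280,5,"pics/g3.png")
E
```

```text
turn [-0.001, 0.001, -0.001] shift [0.0, 0.0, -0.001] sgn -1
t 5.15 pos [0.4827, -0.0647, 0.077] j [0.2, 0.33, -0.53, -0.0, -0.71, 1.66] F [-0.7, -1.5, 0.5] w 0.0856
tool x [0.2815, -0.9596, -0.0003] z [0.9596, 0.2815, 0.0004] y [0.0003, 0.0004, -1.0]
```

View pics/g3.png

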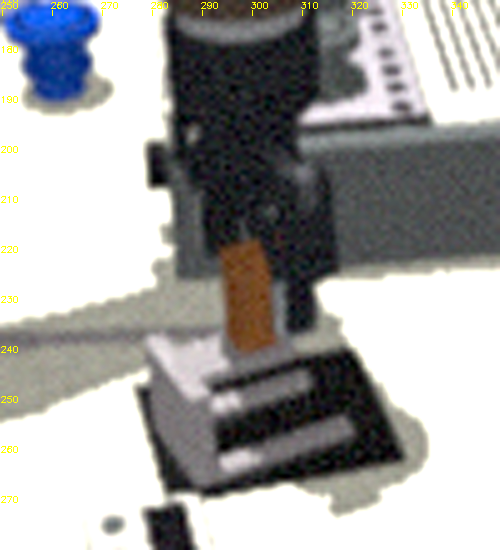

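The side picture shows the fingers on either side of the handle, with the near one at (307,225). I'll close them.

Request:
drive_tool(moves=[[[0,0,0,0,0,0,-0.4],[0,0,0,0,0,0,-0.6],[0,0,0,0,0,0,-0.8],[0,0,0,0,0,0,-1],[0,0,0,0,0,0,-1],[0,0,0,0,0,0,-1]]], newtons=80)

```text
t: 5.95
eef_pos: [0.4831, -0.0646, 0.0775]
tool_rot: [-1.329, 0.996, -0.997]
ft_force: [0.1, 0.1, 1.9]
width: 0.021
```

```bash
python3 plan.py .4825 -.0648 .077 .285 -1;  python3 - <<'E'
from h import *
d=optics.get_image("side"); crop(d["image"],250,170,350,280,5,"pics/g4.png")
E
```

```text
turn [-0.003, 0.001, -0.0] shift [-0.0, 0.003, -0.003] sgn -1
t 5.95 pos [0.4831, -0.0646, 0.0775] j [0.2, 0.33, -0.53, -0.0, -0.71, 1.66] F [0.1, 0.1, 1.9] w 0.021
tool x [0.2815, -0.9596, -0.0002] z [0.9595, 0.2815, 0.0016] y [0.0014, 0.0006, -1.0]
```

View pics/g4.png

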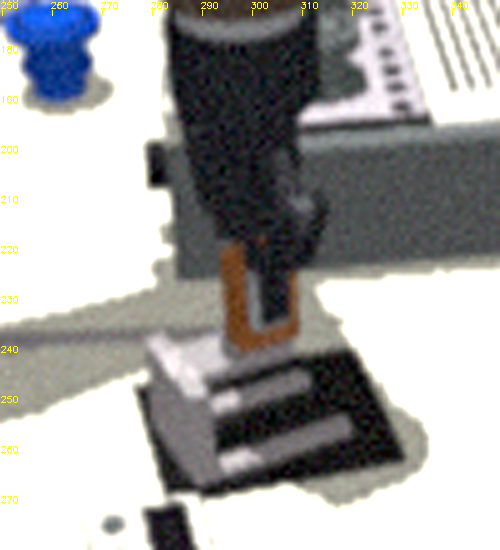

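The fingers closed at 21 mm on the handle, near pad at about (302,225). Now to lift.

Request:
drive_tool(moves=[[[0,0,0,0,-0.03,0,-1],[0,0,0,0,-0.1,0,-1],[0,0,0,0,-0.25,0,-1],[0,0,0,0,-0.45,0,-1],[0,0,0,0,-0.65,0,-1],[0,0,0,0,-0.8,0,-1],[0,0,0,0,-0.86,0,-1]]])

```text
t: 6.88
eef_pos: [0.4833, -0.0646, 0.252]
tool_rot: [-1.326, 0.993, -0.999]
ft_force: [0.7, -0.1, -2.8]
width: 0.0211
```

```bash
python3 plan.py .450 .221 .245 .283 -1;  python3 - <<'E'
from h import *
d=optics.get_image("side"); crop(d["image"],250,130,350,280,4,"pics/g5.png")
E
```

```text
turn [-0.011, 0.005, 0.001] shift [-1.417, 0.036, 0.242] sgn -1
t 6.88 pos [0.4833, -0.0646, 0.252] j [0.2, 0.13, -0.29, -0.0, -1.15, 1.66] F [0.7, -0.1, -2.8] w 0.0211
tool x [0.2817, -0.9595, 0.0003] z [0.9595, 0.2817, 0.0057] y [0.0055, 0.0013, -1.0]
```

View pics/g5.png

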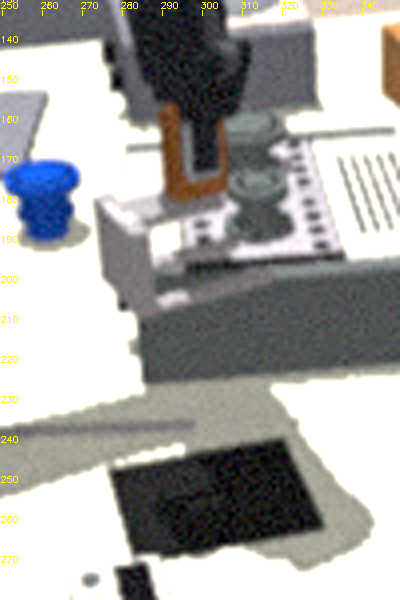

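Request:
drive_tool(moves=[[[0,0,0,-0.1,0,0,-1],[0,0,0,-0.25,0,0,-1],[0,0,0,-0.45,0,-0.02,-1],[0,0,0,-0.65,0,-0.04,-1],[0,0,0,-0.82,0,-0.04,-1],[0,0,0,-0.95,0,-0.04,-1],[0,0,0,-1,0,-0.04,-1]]])

```text
t: 7.8
eef_pos: [0.4185, 0.1256, 0.251]
tool_rot: [-1.329, 0.992, -0.997]
ft_force: [0.1, -0.6, -2.0]
width: 0.0211
```

```bash
python3 plan.py .460 .223 .22 .283 -1
```

```text
turn [-0.007, 0.009, 0.002] shift [-0.408, 0.156, 0.336] sgn -1
t 7.8 pos [0.4185, 0.1256, 0.251] j [0.67, 0.04, -0.39, 0.0, -1.14, 1.19] F [0.1, -0.6, -2.0] w 0.0211
tool x [0.2834, -0.959, 0.0012] z [0.959, 0.2834, 0.0035] y [0.0037, -0.0001, -1.0]
```

Request:
drive_tool(moves=[[[0,0,0,-0.06,0,0.02,-1],[0,0,0,-0.18,0,0.1,-1],[0,0.01,0,-0.3,0.05,0.2,-1],[0,0.01,0,-0.38,0.12,0.28,-1],[-0.007,0.009,0,-0.408,0.2,0.32,-1],[-0.007,0.009,0,-0.408,0.25,0.336,-1],[-0.007,0.009,0,-0.408,0.25,0.336,-1]]])

```text
t: 8.68
eef_pos: [0.4596, 0.2221, 0.2]
tool_rot: [-1.333, 0.999, -1.0]
ft_force: [0.9, -0.5, -2.5]
width: 0.0214
```

```bash
python3 plan.py .460 .223 .1835 .283 -1
python3 - <<'E'
from h import *
h=lambda L:np.array(L)/1000
G=(0,255,0);M=(255,0,255);Y=(0,255,255)
o=robot.observe(); p=o["eef_pos"]; Rm=R.from_rotvec(o["tool_rot"]).as_matrix()
def tl(pts,off=(0,0)): # puller coords -> world: puller x=tool z, y=-tool x, z up=-tool y ; origin at TCP+ .0745 down
    pts=np.atleast_2d(pts); return p+np.c_[-(pts[:,1]+off[1]),-(pts[:,2]-.0745),pts[:,0]+off[0]]@Rm.T
for n,b,s in(("top",(184,126,310,244),6),("side",(230,120,350,230),6)):
    d=optics.get_image(n); c=cam(d); cv2.imwrite(f"pics/pre_{n}_raw.png",d["image"]); D=[]
    for z in(58,114): D.append((proj(c,tl(h([(-18,11,z),(18,11,z),(18,-11,z),(-18,-11,z)]),(-.002,0))),M,True))
    for z in(0,6):D.append((proj(c,tl(h([(-56,-31,z),(36,-31,z),(36,-19,z),(-44,-19,z),(-44,19,z),(36,19,z),(36,31,z),(-56,31,z)]),(-.002,0))),G,True))
    D=D[:1]+D[1:] 
    w=(.567,.255)
    for rr,z in((35,.135),(35,.123)): D.append((proj(c,circ(w,rr/1000,z)),Y,True))
    crop(d["image"],*b,s,f"pics/pre_{n}0.png"); crop(d["image"],*b,s,f"pics/pre_{n}.png",D)
    a=cv2.imread(f"pics/pre_{n}.png"); print(a.shape)
E
```

```text
turn [0.005, -0.002, 0.005] shift [-0.004, 0.082, 0.003] sgn -1
t 8.68 pos [0.4596, 0.2221, 0.2] j [0.77, 0.22, -0.31, 0.0, -1.04, 1.08] F [0.9, -0.5, -2.5] w 0.0214
tool x [0.2783, -0.9605, 0.0024] z [0.9605, 0.2783, -0.0026] y [-0.0018, -0.0031, -1.0]
(708, 756, 3)
(660, 720, 3)
```

View pics/pre_top.png

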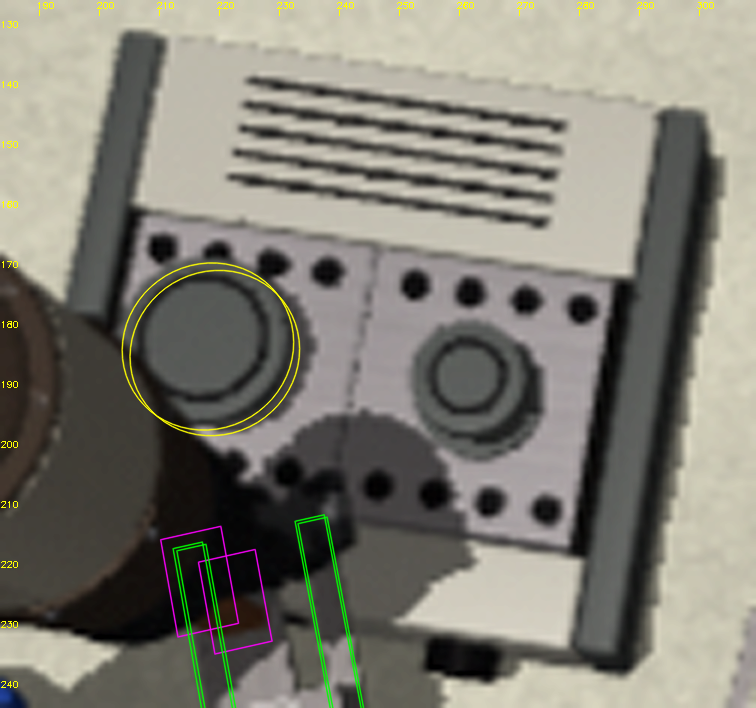

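View pics/pre_side.png

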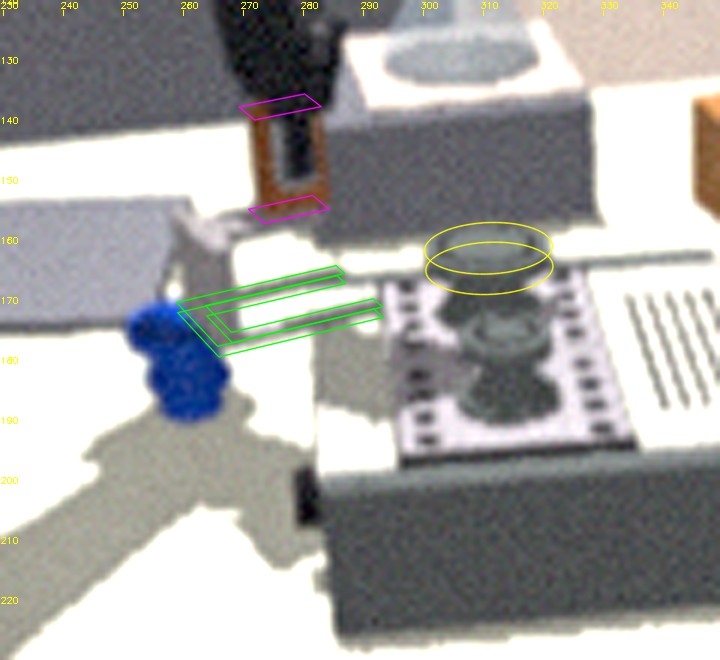

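View pics/pre_side0.png

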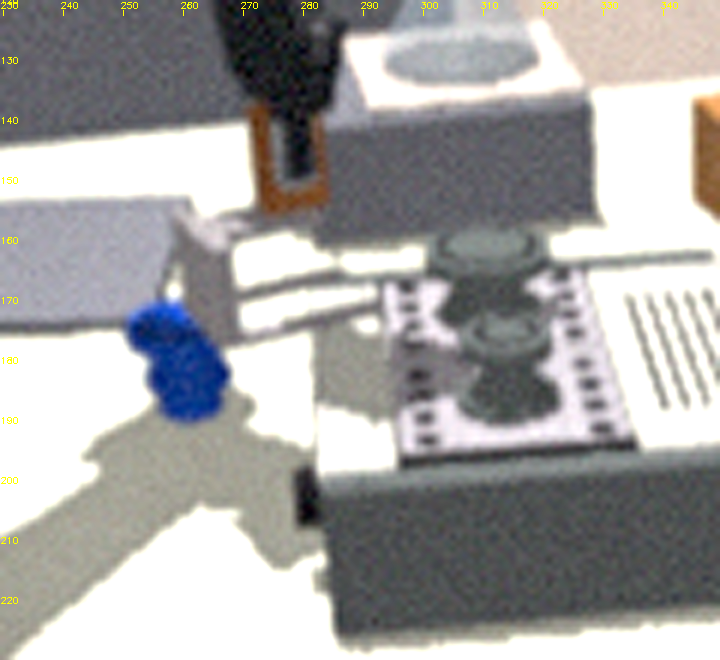

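```bash
cat > ring.py <<'E'
from h import *
C={n:tuple(np.load(f"{n}_cam.npy",allow_pickle=True)) for n in("top","side")}
I={n:cv2.GaussianBlur(cv2.cvtColor(cv2.imread(f"pics/{n}_raw.png"),cv2.COLOR_BGR2GRAY).astype(np.float32),(0,0),.6) for n in C}
def samp(im,uv): return cv2.remap(im,uv[:,0].astype(np.float32).reshape(1,-1),uv[:,1].astype(np.float32).reshape(1,-1),cv2.INTER_CUBIC)[0]
from scipy.optimize import minimize
for nm,g,rs in(("wide",(.567,.256),(.022,.032)),("narrow",(.558,.146),(.012,.021))):
  for n in C:
    best=None
    for r in np.arange(rs[0],rs[1],.001):
      for dx in np.arange(-.008,.009,.001):
        for dy in np.arange(-.008,.009,.001):
          c=(g[0]+dx,g[1]+dy)
          v=samp(I[n],proj(C[n],circ(c,r,.135,40))).mean()
          v-=.5*samp(I[n],proj(C[n],circ(c,r-.005,.135,40))).mean()+.5*samp(I[n],proj(C[n],circ(c,r+.005,.135,40))).mean()
          if best is None or v<best[0]: best=(v,r,c)
    print(nm,n,best)
E
python3 ring.py
python3 - <<'E'
from h import *
h=lambda L:np.array(L)/1000
G=(0,255,0);M=(255,0,255)
o=robot.observe(); p=o["eef_pos"]; Rm=R.from_rotvec(o["tool_rot"]).as_matrix()
def tl(pts,off=(0,0)):
    pts=np.atleast_2d(pts); return p+np.c_[-(pts[:,1]+off[1]),-(pts[:,2]-.0745),pts[:,0]+off[0]]@Rm.T
d=dict(); c=tuple(np.load("top_cam.npy",allow_pickle=True)); im=cv2.imread("pics/pre_top_raw.png"); D=[]
for z in(6,):D.append((proj(c,tl(h([(-56,-31,z),(36,-31,z),(36,-19,z),(-44,-19,z),(-44,19,z),(36,19,z),(36,31,z),(-56,31,z)]),(-.002,0))),G,True))
D.append((proj(c,tl(h([(-56,-15,58),(12,-15,58),(12,15,58),(-56,15,58)]),(-.002,0))),M,True))
crop(im,205,205,265,270,9,"pics/pre_top2.png",D)
E
```

```text
wide top (np.float32(-21.176153), np.float64(0.025), (np.float64(0.57), np.float64(0.257)))
wide side (np.float32(-6.6636353), np.float64(0.026000000000000002), (np.float64(0.568), np.float64(0.261)))
narrow top (np.float32(-21.746006), np.float64(0.014000000000000002), (np.float64(0.56), np.float64(0.148)))
narrow side (np.float32(-7.2553787), np.float64(0.014000000000000002), (np.float64(0.558), np.float64(0.15)))
```

View pics/pre_top2.png

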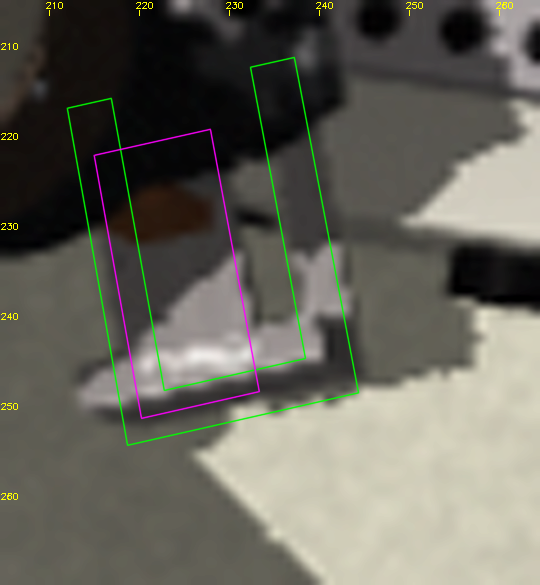

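Where the fork's known pose and the side picture can be compared, they agree. Measured the same way, the top picture reads about 5 mm too far in x. After correcting, I put the wide cap's axis at about (0.5665, 0.2575). I'll line up in front of it at neck height.

```bash
python3 plan.py .4725 .2301 .1835 .283 -1
```

```text
turn [-0.001, -0.001, 0.002] shift [-0.02, 0.09, 0.07] sgn -1
t 8.78 pos [0.4601, 0.2225, 0.2015] j [0.77, 0.22, -0.31, 0.0, -1.04, 1.08] F [-0.2, 0.5, -1.6] w 0.0211
tool x [0.2785, -0.9604, 0.0012] z [0.9604, 0.2785, 0.0005] y [0.0008, -0.001, -1.0]
```

Request:
drive_tool(moves=[[[0,0,0,-0.01,0.03,0.03,-1],[0,0,0,-0.02,0.06,0.06,-1],[0,0,0,-0.02,0.09,0.07,-1],[0,0,0,-0.02,0.09,0.07,-1]]])

```text
t: 9.28
eef_pos: [0.4722, 0.2299, 0.1826]
tool_rot: [-1.332, 0.999, -1.0]
ft_force: [-0.4, -0.3, -1.3]
width: 0.021
```

```bash
python3 plan.py .5685 .258 .1835 .283 -1
```

```text
turn [0.003, -0.002, 0.004] shift [-0.001, -0.005, 0.501] sgn -1
t 9.28 pos [0.4722, 0.2299, 0.1826] j [0.76, 0.26, -0.31, 0.0, -1.01, 1.09] F [-0.4, -0.3, -1.3] w 0.021
tool x [0.2783, -0.9605, 0.0019] z [0.9605, 0.2783, -0.0013] y [-0.0007, -0.0022, -1.0]
```

Request:
drive_tool(moves=[[[0,0,0,0,-0.003,0.03,-1],[0,0,0,0,-0.005,0.08,-1],[0,0,0,0,-0.005,0.13,-1],[0,0,0,0,-0.005,0.18,-1],[0,0,0,0,-0.005,0.21,-1],[0,0,0,0,-0.005,0.22,-1],[0,0,0,0,-0.005,0.22,-1]]])

```text
t: 10.15
eef_pos: [0.5144, 0.2421, 0.1834]
tool_rot: [-1.332, 0.999, -1.0]
ft_force: [-0.4, 0.1, -1.3]
width: 0.021
```

```bash
cat > look.py <<'E'
from h import *
import sys
tag=sys.argv[1]; w=(float(sys.argv[2]),float(sys.argv[3])); off=float(sys.argv[4])
h=lambda L:np.array(L)/1000
G=(0,255,0);M=(255,0,255);Y=(0,255,255)
o=robot.observe(); p=o["eef_pos"]; Rm=R.from_rotvec(o["tool_rot"]).as_matrix()
def tl(pts): 
    pts=np.atleast_2d(pts); return p+np.c_[-pts[:,1],-(pts[:,2]-.0745),pts[:,0]+off]@Rm.T
for n,b,s in(("top",(170,140,290,240),6),("side",(260,130,350,220),7)):
    d=optics.get_image(n); c=cam(d); cv2.imwrite(f"pics/{tag}_{n}_raw.png",d["image"]); D=[]
    for z in(58,114): D.append((proj(c,tl(h([(-18,11,z),(18,11,z),(18,-11,z),(-18,-11,z)]))),M,True))
    for z in(0,6):D.append((proj(c,tl(h([(-56,-31,z),(36,-31,z),(36,-19,z),(-44,-19,z),(-44,19,z),(36,19,z),(36,31,z),(-56,31,z)]))),G,True))
    for rr,z in((35,.135),(35,.123)): D.append((proj(c,circ(w,rr/1000,z)),Y,True))
    crop(d["image"],*b,s,f"pics/{tag}_{n}0.png"); crop(d["image"],*b,s,f"pics/{tag}_{n}.png",D)
print(o["t"],p.round(4),o["ft_force"].round(1))
E
python3 look.py hk .5665 .2575 -.002
```

```text
10.15 [0.5144 0.2421 0.1834] [-0.4  0.1 -1.3]
```

View pics/hk_top.png

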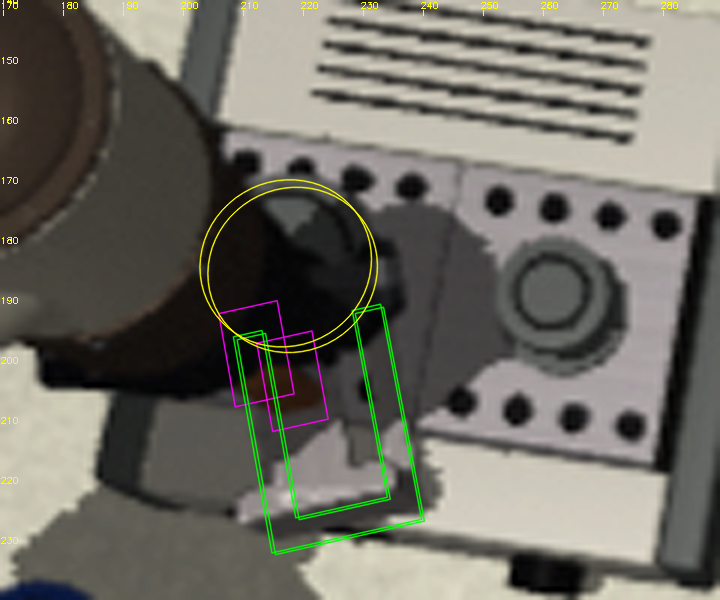

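View pics/hk_side.png

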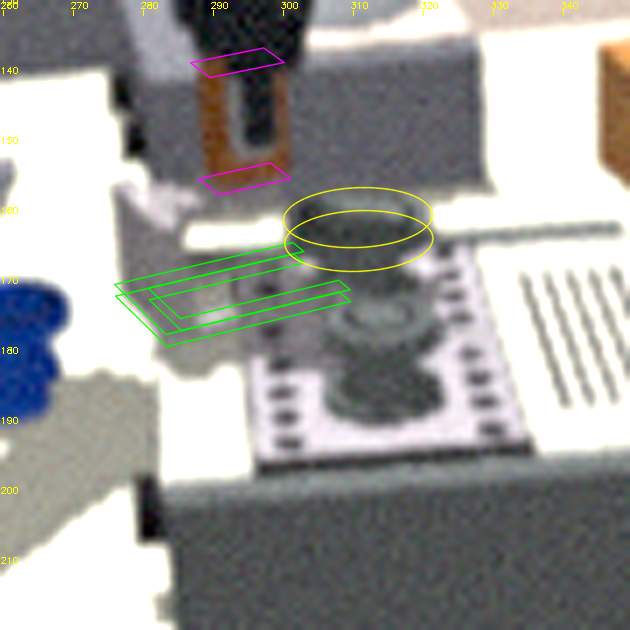

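View pics/hk_side0.png

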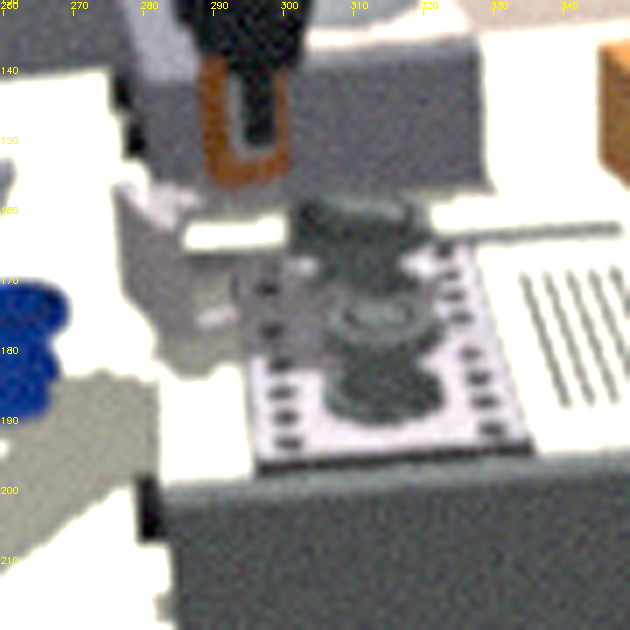

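Request:
drive_tool(moves=[[[0,0,0,0,0,0.02,-1],[0,0,0,0,0,0.04,-1],[0,0,0,0,0,0.06,-1],[0,0,0,0,0,0.075,-1],[0,0,0,0,0,0.08,-1],[0,0,0,0,0,0.08,-1]]])

```text
t: 11.0
eef_pos: [0.5296, 0.2464, 0.1834]
tool_rot: [-1.332, 0.999, -1.0]
ft_force: [0.4, 0.7, -2.2]
width: 0.0213
```

```bash
python3 plan.py .5685 .258 .1835 .283 -1; sleep 0; python3 plan.py .5685 .258 .1835 .283 -1|tail -2|head -1
```

```text
turn [0.003, -0.002, 0.004] shift [-0.001, -0.001, 0.203] sgn -1
t 11.0 pos [0.5296, 0.2464, 0.1834] j [0.71, 0.35, -0.16, 0.0, -1.05, 1.14] F [0.4, 0.7, -2.2] w 0.0213
tool x [0.2782, -0.9605, 0.002] z [0.9605, 0.2782, -0.0017] y [-0.0011, -0.0024, -1.0]
t 11.0 pos [0.5296, 0.2464, 0.1834] j [0.71, 0.35, -0.16, 0.0, -1.05, 1.14] F [0.4, 0.7, -2.2] w 0.0213
```

Request:
drive_tool(moves=[[[0,0,0,0,0,0.03,-1],[0,0,0,0,0,0.06,-1],[0,0,0,0,0,0.09,-1],[0,0,0,0,0,0.12,-1],[0,0,0,0,0,0.14,-1],[0,0,0,0,0,0.15,-1],[0,0,0,0,0,0.15,-1]]])

```text
t: 11.88
eef_pos: [0.5584, 0.2548, 0.1833]
tool_rot: [-1.332, 0.999, -1.0]
ft_force: [0.9, -0.2, -2.7]
width: 0.0211
```

```bash
python3 look.py hk2 .5665 .2575 -.002
```

```text
11.875 [0.5584 0.2548 0.1833] [ 0.9 -0.2 -2.7]
```

View pics/hk2_side.png

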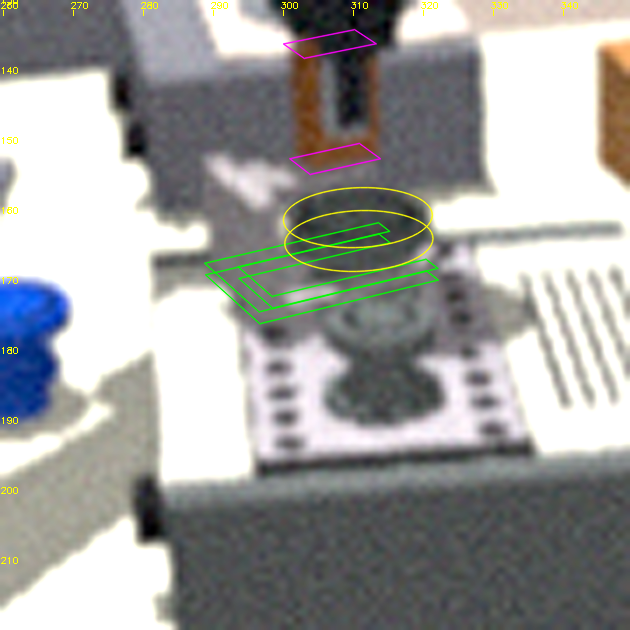

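View pics/hk2_top.png

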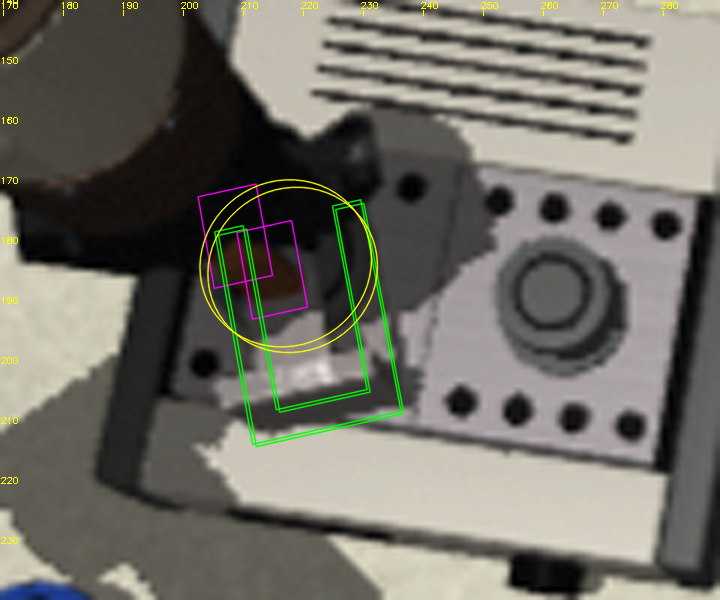

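Request:
drive_tool(moves=[[[0,0,0,0,0,0.02,-1],[0,0,0,0,0,0.04,-1],[0,0,0,0,0,0.05,-1],[0,0,0,0,0,0.05,-1]]])

```text
t: 12.48
eef_pos: [0.568, 0.2576, 0.1832]
tool_rot: [-1.332, 0.999, -1.0]
ft_force: [0.3, -0.1, -1.9]
width: 0.0213
```

```bash
python3 look.py hk3 .5665 .2575 -.002
```

```text
12.475 [0.568  0.2576 0.1832] [ 0.3 -0.1 -1.9]
```

View pics/hk3_side0.png

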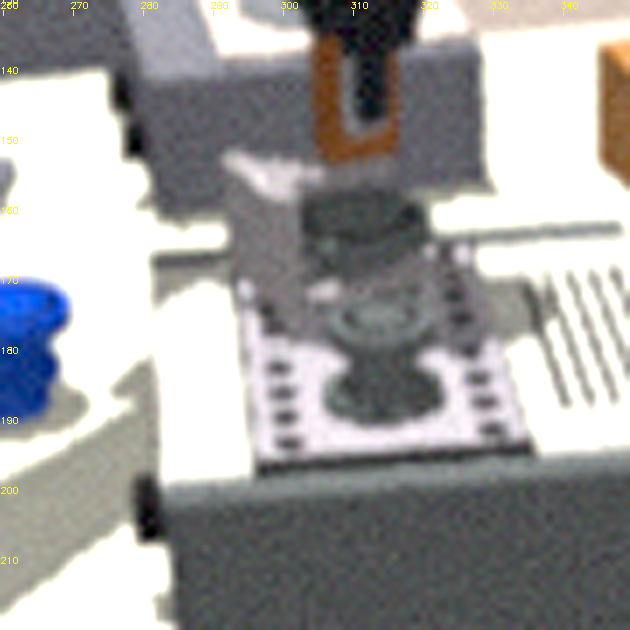

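View pics/hk3_top0.png

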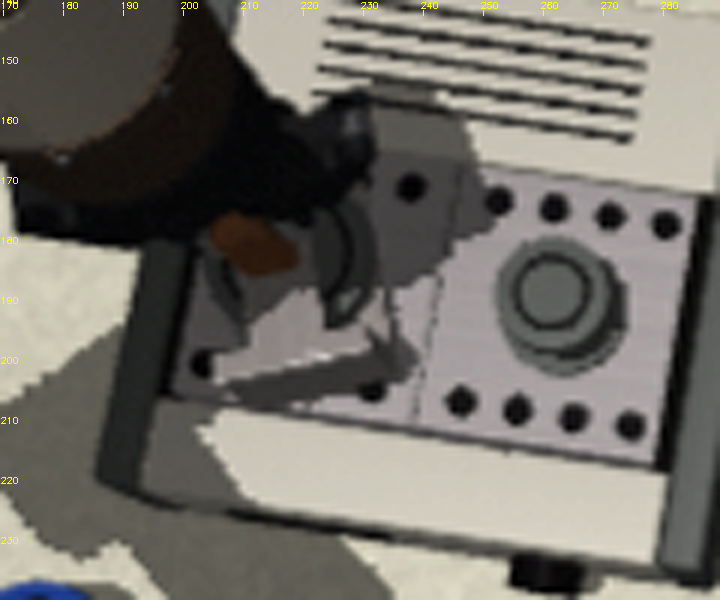

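The pictures show the head sitting between the fork and the overhead arm: side head centre at (310,162), handle at (310,145). There's no contact force. Next, the straight pull upward.

Request:
drive_tool(moves=[[[0,0,0,0,-0.015,0,-1],[0,0,0,0,-0.03,0,-1],[0,0,0,0,-0.04,0,-1],[0,0,0,0,-0.05,0,-1],[0,0,0,0,-0.06,0,-1],[0,0,0,0,-0.07,0,-1],[0,0,0,0,-0.08,0,-1],[0,0,0,0,-0.09,0,-1]]])

```text
t: 13.58
eef_pos: [0.5679, 0.2573, 0.2023]
tool_rot: [-1.333, 0.998, -1.0]
ft_force: [-0.3, 0.2, -3.5]
width: 0.0211
```

```bash
python3 plan.py .568 .2576 .1832 .283 -1
```

```text
turn [0.004, -0.001, 0.006] shift [-0.002, 0.095, 0.001] sgn -1
t 13.57 pos [0.5679, 0.2573, 0.2023] j [0.69, 0.4, -0.04, 0.0, -1.13, 1.17] F [-0.3, 0.2, -3.5] w 0.0211
tool x [0.2786, -0.9604, 0.0028] z [0.9604, 0.2786, -0.002] y [-0.0012, -0.0033, -1.0]
```

Request:
drive_tool(moves=[[[0,0,0,0,-0.02,0,-1],[0,0,0,0,-0.05,0,-1],[0,0,0,0,-0.08,0,-1],[0,0,0,0,-0.12,0,-1],[0,0,0,0,-0.15,0,-1],[0,0,0,0,-0.17,0,-1],[0,0,0,0,-0.17,0,-1]]])

```text
t: 14.45
eef_pos: [0.5681, 0.2575, 0.2366]
tool_rot: [-1.332, 0.998, -1.0]
ft_force: [0.2, -1.1, -3.3]
width: 0.0212
```

```bash
python3 look.py up .5665 .2575 -.002
```

```text
14.45 [0.5681 0.2575 0.2366] [ 0.2 -1.1 -3.3]
```

View pics/up_side0.png

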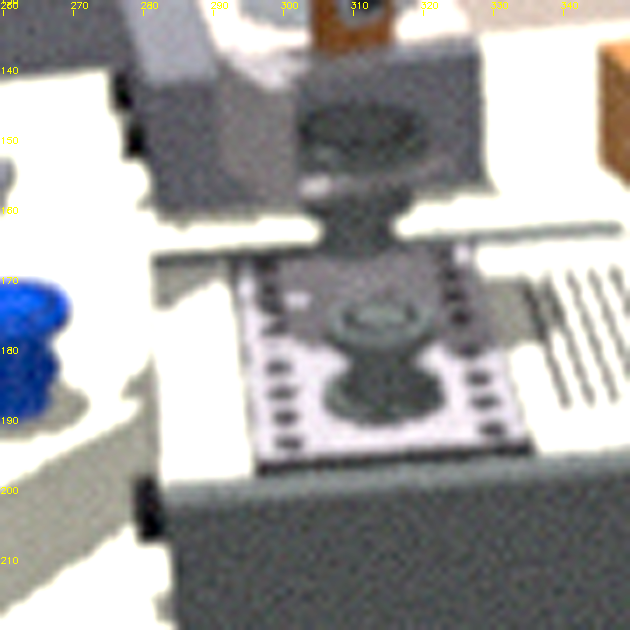

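View pics/up_top0.png

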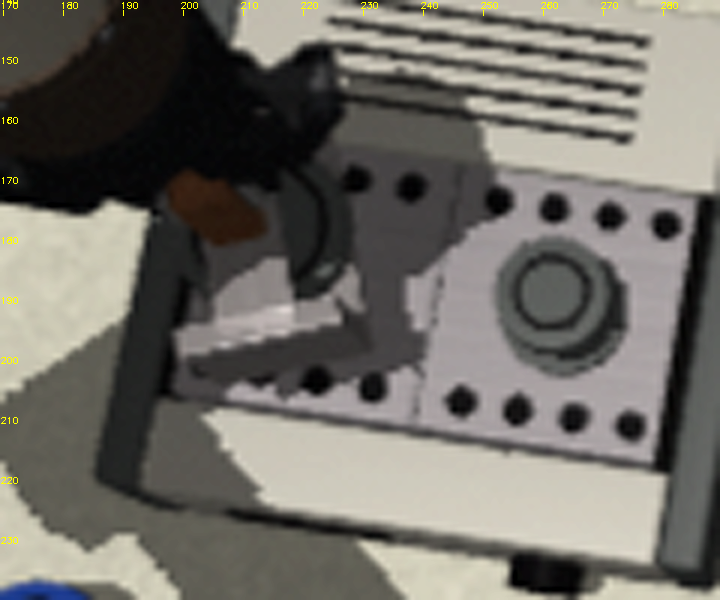

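The cap hangs upright on the fork (side: head (310,148), shoulder (310,161)). The narrow one is still seated at (313,182). I'll raise the fork and carry.

Request:
drive_tool(moves=[[[0,0,0,0,-0.03,0,-1],[0,0,0,0,-0.09,0,-1],[0,0,0,0,-0.17,0,-1],[0,0,0,0,-0.24,0,-1],[0,0,0,0,-0.28,0,-1],[0,0,0,0,-0.3,0,-1]]])

```text
t: 15.3
eef_pos: [0.5679, 0.2576, 0.2967]
tool_rot: [-1.333, 0.999, -1.0]
ft_force: [0.3, 0.2, -4.3]
width: 0.0212
```

Request:
drive_tool(moves=[[[0,0,0,0.04,0,-0.01,-1],[0,0,0,0.13,0,-0.04,-1],[0,0,0,0.28,0,-0.09,-1],[0,0,0,0.46,0,-0.15,-1],[0,0,0,0.64,0,-0.21,-1],[0,0,0,0.8,0,-0.26,-1],[0,0,0,0.91,0,-0.3,-1],[0,0,0,0.96,0,-0.32,-1]]])

```text
t: 16.3
eef_pos: [0.5592, 0.0532, 0.2972]
tool_rot: [-1.333, 1.001, -1.001]
ft_force: [0.6, 0.3, -4.6]
width: 0.0211
```

```bash
python3 plan.py .545 -.34 .297 .283 -1
python3 - <<'E'
from h import *
d=optics.get_image("side"); crop(d["image"],250,60,370,200,4,"pics/c1.png")
E
```

```text
turn [0.005, -0.006, 0.005] shift [1.87, 0.007, -0.612] sgn -1
t 16.3 pos [0.5592, 0.0532, 0.2972] j [0.38, 0.24, -0.04, 0.0, -1.3, 1.47] F [0.6, 0.3, -4.6] w 0.0211
tool x [0.2764, -0.961, 0.0025] z [0.961, 0.2764, -0.0026] y [-0.0018, -0.0032, -1.0]
```

View pics/c1.png

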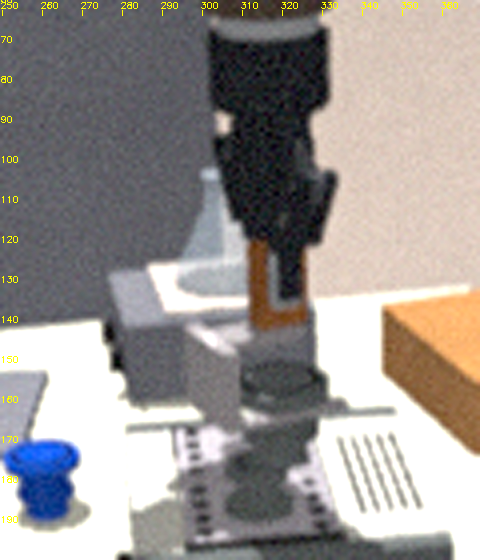

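Request:
drive_tool(moves=[[[0,0,0,0.04,0,-0.01,-1],[0,0,0,0.13,0,-0.04,-1],[0,0,0,0.28,0,-0.09,-1],[0,0,0,0.46,0,-0.15,-1],[0,0,0,0.64,0,-0.21,-1],[0,0,0,0.8,0,-0.26,-1],[0,0,0,0.91,0,-0.29,-1],[0,0,0,0.96,0,-0.31,-1]]])

```text
t: 17.35
eef_pos: [0.5523, -0.1502, 0.2977]
tool_rot: [-1.333, 1.002, -1.002]
ft_force: [0.3, -0.0, -3.1]
width: 0.0211
```

Request:
drive_tool(moves=[[[0,0,0,0.04,0,-0.01,-1],[0,0,0,0.13,0,-0.04,-1],[0,0,0,0.28,0,-0.09,-1],[0,0,0,0.46,0,-0.15,-1],[0,0,0,0.63,0,-0.21,-1],[0,0,0,0.77,0,-0.25,-1],[0,0,0,0.85,0,-0.28,-1],[0,0,0,0.88,0,-0.29,-1]]])

```text
t: 18.35
eef_pos: [0.5448, -0.3361, 0.2981]
tool_rot: [-1.333, 1.003, -1.002]
ft_force: [0.4, 0.3, -3.6]
width: 0.0212
```

```bash
python3 plan.py .545 -.34 .2 .283 -1
python3 - <<'E'
from h import *
d=optics.get_image("side"); crop(d["image"],290,120,430,370,3,"pics/c2.png");cv2.imwrite("pics/c2_raw.png",d["image"])
# tray corners in side
c=cam(d)
for uv in ((0,0),): pass
e=optics.get_image("top"); crop(e["image"],400,150,520,260,6,"pics/c3.png")
E
```

```text
turn [0.008, -0.01, 0.005] shift [0.018, 0.491, -0.002] sgn -1
t 18.35 pos [0.5448, -0.3361, 0.2981] j [-0.3, 0.38, 0.16, 0.0, -1.36, 2.15] F [0.4, 0.3, -3.6] w 0.0212
tool x [0.2744, -0.9616, 0.0023] z [0.9616, 0.2744, -0.0038] y [-0.0031, -0.0032, -1.0]
```

View pics/c2.png

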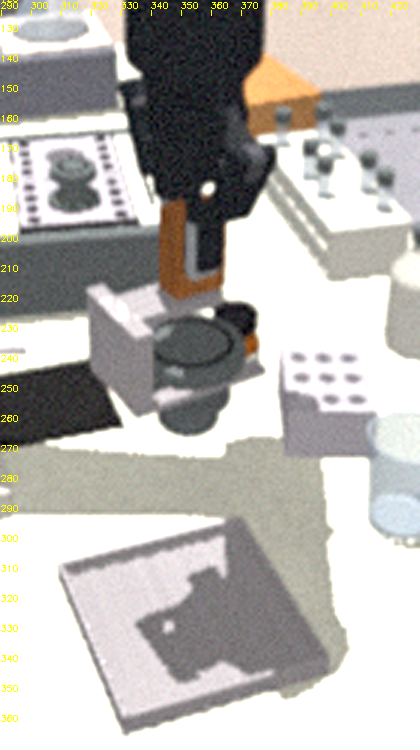

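View pics/c3.png

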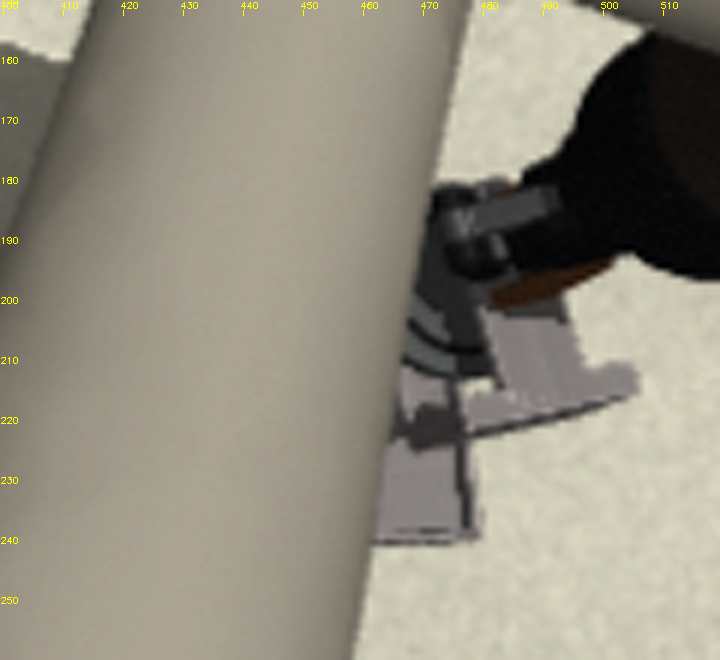

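Run:
```python
from h import *
im=cv2.imread("pics/side_raw.png"); C=tuple(np.load("side_cam.npy",allow_pickle=True))
for uv in((309.1,309.5),(369.1,293),(398.5,338.5),(331.2,357)): print(plane(C,uv,.018).round(4))
def tr(x,y,yaw,z,a=.075): return proj(C,loc((x,y),yaw,np.array([(a,a,z),(a,-a,z),(-a,-a,z),(-a,a,z)])))
Cx=np.array([plane(C,uv,.018) for uv in((309.1,309.5),(369.1,293),(398.5,338.5),(331.2,357))]); m=Cx.mean(0); print(m)
v=Cx[1]-Cx[0]; yaw=np.arctan2(v[1],v[0]); print(yaw)
crop(im,300,280,410,370,7,"pics/tr.png",[(tr(m[0],m[1],yaw,.018),(0,255,0),True),(tr(m[0],m[1],yaw,0),(0,0,255),True),(tr(.541,-.340,yaw,.018),(255,0,255),True)])
```

```text
[ 0.4608 -0.2859  0.018 ]
[ 0.6061 -0.2659  0.018 ]
[ 0.624  -0.4085  0.018 ]
[ 0.4805 -0.4216  0.018 ]
[ 0.54286289 -0.34547757  0.018     ]
0.13639954302667
```

View pics/tr.png

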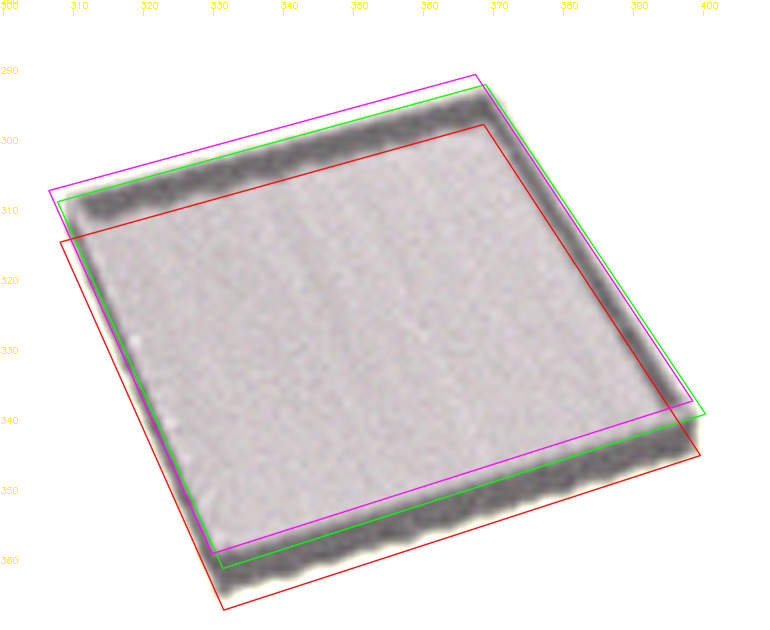

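```bash
python3 plan.py .543 -.3435 .135 .283 -1
```

```text
turn [0.007, -0.009, 0.005] shift [0.034, 0.817, -0.018] sgn -1
t 18.45 pos [0.545, -0.3354, 0.2983] j [-0.3, 0.38, 0.16, 0.0, -1.36, 2.15] F [-0.5, -0.0, -3.8] w 0.0206
tool x [0.2749, -0.9615, 0.0025] z [0.9615, 0.2749, -0.0035] y [-0.0027, -0.0034, -1.0]
```

Request:
drive_tool(moves=[[[0,0,0,0.01,0.04,0,-1],[0,0,0,0.02,0.13,-0.01,-1],[0,0,0,0.034,0.27,-0.018,-1],[0.007,-0.009,0.005,0.034,0.42,-0.018,-1],[0.007,-0.009,0.005,0.034,0.57,-0.018,-1],[0.007,-0.009,0.005,0.034,0.7,-0.018,-1],[0.007,-0.009,0.005,0.034,0.79,-0.018,-1],[0.007,-0.009,0.005,0.034,0.815,-0.018,-1]]])

```text
t: 19.45
eef_pos: [0.5422, -0.3423, 0.1336]
tool_rot: [-1.331, 1.0, -0.995]
ft_force: [-1.0, -0.6, -3.8]
width: 0.0209
```

```bash
cat > look2.py <<'E'
from h import *
import sys
tag=sys.argv[1]
for n,b,s in(("side",(290,190,410,370),4),("top",(390,140,520,260),5)):
    d=optics.get_image(n); cv2.imwrite(f"pics/{tag}_{n}_raw.png",d["image"]); crop(d["image"],*b,s,f"pics/{tag}_{n}.png")
E
python3 look2.py d1;python3 plan.py .543 -.3435 .1205 .283 -1
```

```text
turn [0.002, 0.002, -0.001] shift [0.003, 0.072, -0.001] sgn -1
t 19.55 pos [0.543, -0.343, 0.135] j [-0.31, 0.49, -0.08, 0.0, -1.01, 2.17] F [0.5, -0.7, -3.2] w 0.0209
tool x [0.2802, -0.96, -0.0004] z [0.96, 0.2802, -0.0008] y [-0.0009, 0.0002, -1.0]
```

View pics/d1_side.png

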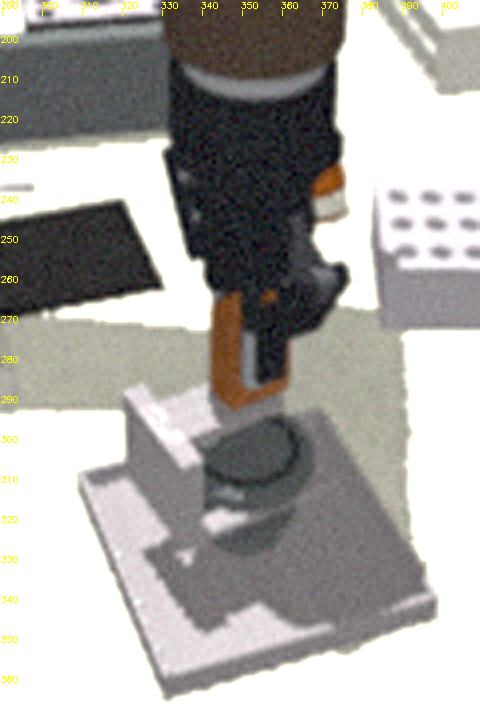

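View pics/d1_top.png

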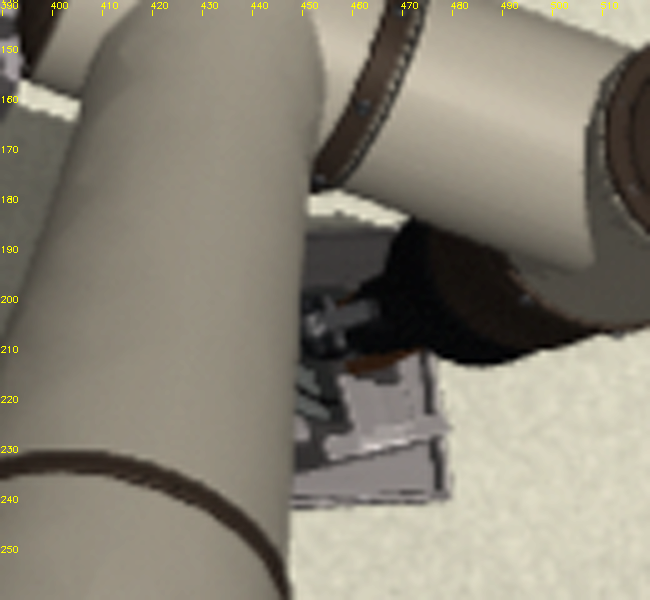

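Request:
drive_tool(moves=[[[0,0,0,0,0.015,0,-1],[0,0,0,0,0.03,0,-1],[0,0,0,0,0.045,0,-1],[0,0,0,0,0.055,0,-1],[0,0,0,0,0.065,0,-1],[0,0,0,0,0.075,0,-1],[0,0,0,0,0.085,0,-1],[0,0,0,0,0.09,0,-1]]])

```text
t: 20.55
eef_pos: [0.5431, -0.3431, 0.1172]
tool_rot: [-1.331, 0.998, -0.997]
ft_force: [-0.2, -0.7, -2.8]
width: 0.0209
```

```bash
python3 plan.py .543 -.3435 .1115 .283 -1
```

```text
turn [0.001, 0.002, -0.0] shift [0.002, 0.028, -0.001] sgn -1
t 20.55 pos [0.5431, -0.3431, 0.1172] j [-0.31, 0.51, -0.09, 0.0, -0.97, 2.17] F [-0.2, -0.7, -2.8] w 0.0209
tool x [0.2801, -0.96, -0.0] z [0.96, 0.2801, -0.0004] y [-0.0004, -0.0001, -1.0]
```

Request:
drive_tool(moves=[[[0,0,0,0,0.01,0,-1],[0,0,0,0,0.02,0,-1],[0,0,0,0,0.028,0,-1],[0,0,0,0,0.028,0,-1]]])

```text
t: 21.05
eef_pos: [0.5431, -0.3431, 0.1114]
tool_rot: [-1.331, 0.998, -0.997]
ft_force: [0.9, -0.5, -2.5]
width: 0.0215
```

```bash
python3 plan.py .543 -.3435 .1115 .283 -1; python3 look2.py d2
python3 - <<'E'
from h import *
im=cv2.imread("pics/d2_side_raw.png"); crop(im,315,280,400,365,8,"pics/d2b.png")
E
```

```text
turn [0.001, 0.002, -0.0] shift [0.002, -0.001, -0.001] sgn -1
t 21.05 pos [0.5431, -0.3431, 0.1114] j [-0.31, 0.51, -0.1, 0.0, -0.96, 2.17] F [0.9, -0.5, -2.5] w 0.0215
tool x [0.2803, -0.9599, -0.0002] z [0.9599, 0.2803, -0.0007] y [-0.0007, -0.0, -1.0]
```

View pics/d2b.png

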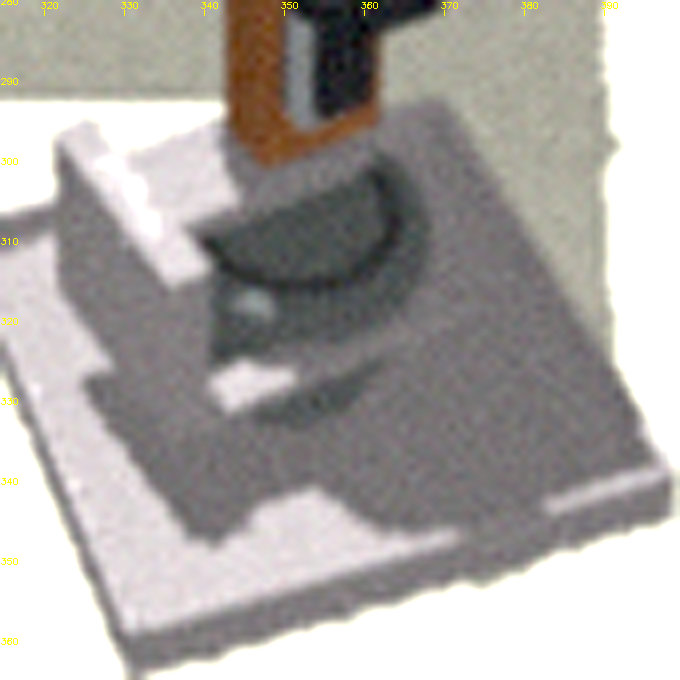

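Run:
```python
from h import *
im=cv2.imread("pics/d2_side_raw.png"); c=tuple(np.load("side_cam.npy",allow_pickle=True)); 
o=robot.observe(); p=o["eef_pos"]; Rm=R.from_rotvec(o["tool_rot"]).as_matrix(); off=-.002
h=lambda L:np.array(L)/1000
def tl(pts): 
    pts=np.atleast_2d(pts); return p+np.c_[-pts[:,1],-(pts[:,2]-.0745),pts[:,0]+off]@Rm.T
w=tl([[0,0,0]])[0]; print(w)
D=[]
for z in(0,6):D.append((proj(c,tl(h([(-56,-31,z),(36,-31,z),(36,-19,z),(-44,-19,z),(-44,19,z),(36,19,z),(36,31,z),(-56,31,z)]))),(0,255,0),True))
for z in(.064,.052): D.append((proj(c,circ(w,.035,z)),(0,255,255),True))
for z in(.055,.043): D.append((proj(c,circ(w,.035,z)),(255,0,255),True))
D.append((proj(c,circ(w,.027,.024)),(0,0,255),True));D.append((proj(c,circ(w,.018,.004)),(255,255,0),True))
crop(im,315,280,400,365,8,"pics/d2c.png",D)
```

```text
[ 0.54118826 -0.34370427  0.03707822]
```

View pics/d2c.png

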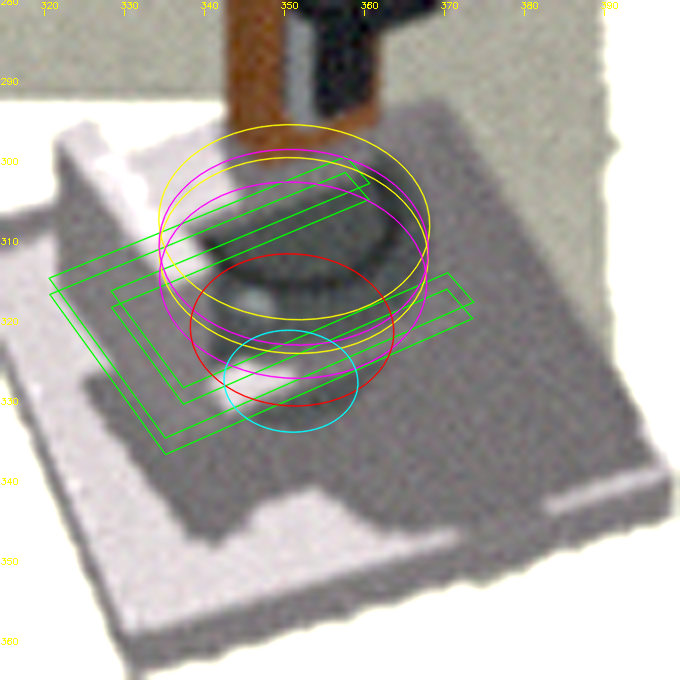

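The height leaves no doubt that the cap stands on the tray floor: if it still hung on the fork, its underside would be below the floor. The tines are clear of both head and shoulder, so I'll back the fork out slowly.

Request:
drive_tool(moves=[[[0,0,0,0.008,0,-0.01,-1],[0,0,0,0.008,0,-0.03,-1],[0,0,0,0.008,0,-0.05,-1],[0,0,0,0.008,0,-0.07,-1],[0,0,0,0.008,0,-0.09,-1],[0,0,0,0.008,0,-0.1,-1]]])

```text
t: 21.9
eef_pos: [0.5241, -0.3504, 0.1117]
tool_rot: [-1.331, 0.998, -0.997]
ft_force: [0.2, 0.1, -2.5]
width: 0.0212
```

```bash
python3 look2.py w1;python3 - <<'E'
from h import *
im=cv2.imread("pics/w1_side_raw.png"); crop(im,315,280,400,365,8,"pics/w1b.png")
E
```

```text
(no output)
```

View pics/w1b.png

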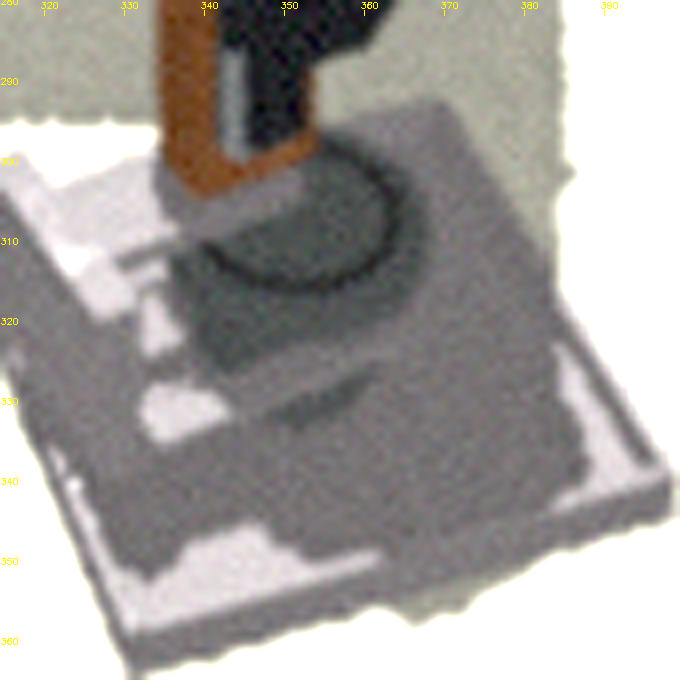

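The cap kept still (ring right edge at (365,308)) while the fork moved 20 mm, so I'll keep backing out.

Request:
drive_tool(moves=[[[0,0,0,0,0,-0.02,-1],[0,0,0,0,0,-0.05,-1],[0,0,0,0,0,-0.09,-1],[0,0,0,0,0,-0.14,-1],[0,0,0,0,0,-0.2,-1],[0,0,0,0,0,-0.27,-1],[0,0,0,0,0,-0.34,-1],[0,0,0,0,0,-0.38,-1]]])

```text
t: 23.0
eef_pos: [0.4501, -0.3719, 0.1118]
tool_rot: [-1.33, 0.998, -0.998]
ft_force: [-0.4, 0.1, -2.5]
width: 0.0211
```

```bash
python3 look2.py w2; python3 plan.py .482 -.065 .2 .283 -1
```

```text
turn [0.001, -0.0, -0.0] shift [-1.429, -0.441, 0.58] sgn -1
t 23.1 pos [0.4503, -0.3719, 0.1118] j [-0.41, 0.43, -0.25, 0.0, -0.89, 2.27] F [0.5, 0.5, -2.3] w 0.021
tool x [0.2791, -0.9602, -0.0001] z [0.9602, 0.2791, -0.0005] y [-0.0006, -0.0001, -1.0]
```

View pics/w2_side.png

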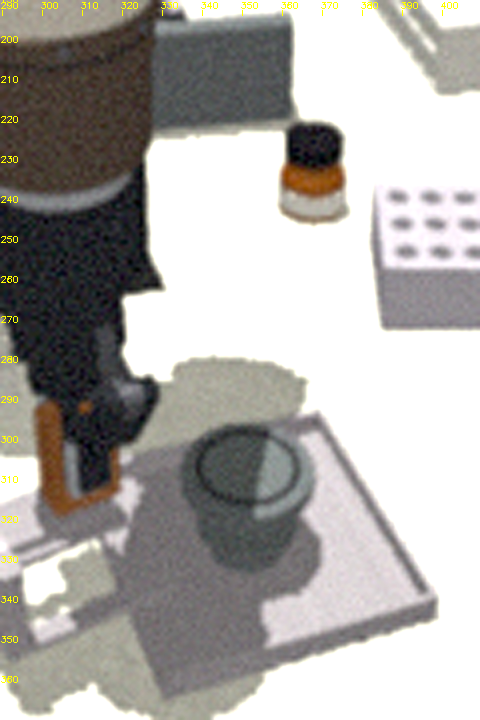

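View pics/w2_top.png

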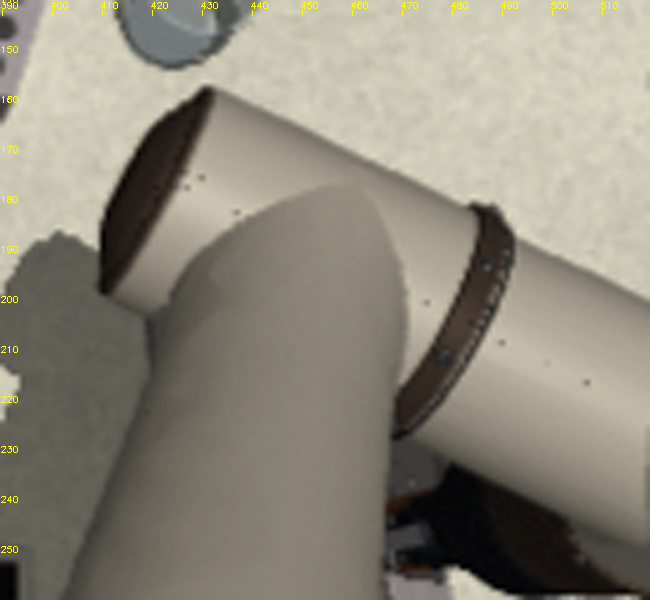

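Run:
```python
from h import *
C=tuple(np.load("side_cam.npy",allow_pickle=True))
Q=np.array([plane(C,np.array(u)/9-.5+[270,210],.003) for u in((65,338),(460,266),(549,469),(125,535))]); print(Q.round(4).tolist(),Q.mean(0).round(4))
```

```text
[[0.4159, -0.0136, 0.003], [0.5435, -0.0045, 0.003], [0.5484, -0.1123, 0.003], [0.4228, -0.1135, 0.003]] [ 0.4826 -0.061   0.003 ]
```

Request:
drive_tool(moves=[[[0,0,0,0,-0.03,0,-1],[0,0,0,0,-0.12,0,-1],[0,0,0,-0.02,-0.26,0,-1],[0,0,0,-0.1,-0.4,0.03,-1],[0,0,0,-0.25,-0.48,0.1,-1],[0,0,0,-0.42,-0.5,0.17,-1],[0,0,0,-0.55,-0.5,0.22,-1],[0,0,0,-0.62,-0.5,0.25,-1]]])

```text
t: 24.1
eef_pos: [0.4643, -0.2376, 0.2125]
tool_rot: [-1.33, 0.996, -0.998]
ft_force: [-0.1, -0.2, -1.4]
width: 0.0209
```

```bash
python3 plan.py .4855 -.060 .0775 .283 -1
```

```text
turn [-0.001, 0.003, 0.001] shift [-0.823, 0.675, 0.351] sgn -1
t 24.1 pos [0.4643, -0.2376, 0.2125] j [-0.16, 0.22, -0.27, 0.0, -1.07, 2.02] F [-0.1, -0.2, -1.4] w 0.0209
tool x [0.2807, -0.9598, 0.0005] z [0.9598, 0.2807, 0.0005] y [0.0006, -0.0003, -1.0]
```

Request:
drive_tool(moves=[[[0,0,0,-0.05,0,0.02,-1],[0,0,0,-0.18,0,0.07,-1],[0,0,0,-0.36,0,0.15,-1],[0,0,0,-0.54,0.03,0.23,-1],[0,0,0,-0.69,0.08,0.3,-1],[0,0,0,-0.78,0.13,0.34,-1],[0,0,0,-0.823,0.18,0.351,-1],[0,0,0,-0.823,0.2,0.351,-1]]])

```text
t: 25.1
eef_pos: [0.4851, -0.06, 0.1717]
tool_rot: [-1.332, 0.997, -0.997]
ft_force: [-0.0, 1.8, -2.2]
width: 0.0212
```

```bash
python3 plan.py .4855 -.060 .0775 .283 -1
```

```text
turn [0.002, 0.004, 0.001] shift [0.0, 0.471, 0.002] sgn -1
t 25.1 pos [0.4851, -0.06, 0.1717] j [0.21, 0.21, -0.41, 0.0, -0.96, 1.65] F [-0.0, 1.8, -2.2] w 0.0212
tool x [0.2811, -0.9597, 0.0004] z [0.9597, 0.2811, -0.001] y [-0.0008, -0.0007, -1.0]
```

Going down to 4 mm above the mat, then checking.

Request:
drive_tool(moves=[[[0,0,0,0,0.04,0.002,-1],[0,0,0,0,0.12,0.002,-1],[0,0,0,0,0.22,0.002,-1],[0,0.004,0,0,0.32,0.002,-1],[0,0.004,0,0,0.4,0.002,-1],[0,0.004,0,0,0.44,0.002,-1],[0,0.004,0,0,0.45,0.002,-1],[0,0.004,0,0,0.45,0.002,-1]]])

```text
t: 26.1
eef_pos: [0.4858, -0.0601, 0.0821]
tool_rot: [-1.33, 0.998, -0.999]
ft_force: [0.4, -0.1, -2.1]
width: 0.0213
```

```bash
python3 plan.py .4855 -.060 .0775 .283 -1;python3 - <<'E'
from h import *
d=optics.get_image("side"); crop(d["image"],260,200,350,280,7,"pics/p1.png")
E
```

```text
turn [0.0, -0.0, 0.001] shift [-0.001, 0.023, -0.001] sgn -1
t 26.1 pos [0.4858, -0.0601, 0.0821] j [0.21, 0.33, -0.52, 0.0, -0.73, 1.64] F [0.4, -0.1, -2.1] w 0.0213
tool x [0.279, -0.9603, 0.0006] z [0.9603, 0.279, -0.0001] y [0.0001, -0.0006, -1.0]
```

View pics/p1.png

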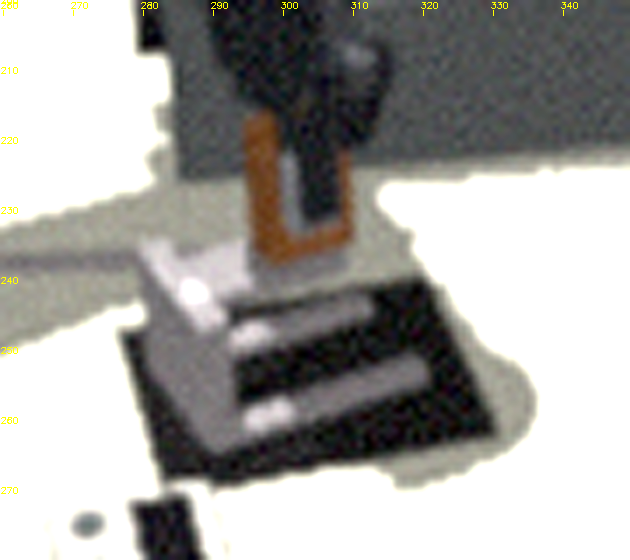

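The puller is upright over the mat, with its fork within (282–320, 242–263). I'll lower the last few millimetres until the force shows contact.

Request:
drive_tool(moves=[[[0,0,0,0,0.008,0,-1],[0,0,0,0,0.016,0,-1],[0,0,0,0,0.022,0,-1],[0,0,0,0,0.025,0,-1],[0,0,0,0,0.025,0,-1]]])

```text
t: 26.78
eef_pos: [0.486, -0.06, 0.0776]
tool_rot: [-1.33, 0.997, -0.999]
ft_force: [-1.1, -0.4, 2.1]
width: 0.0211
```

```bash
python3 plan.py .4855 -.060 .0765 .283 -1
```

```text
turn [-0.001, 0.0, 0.002] shift [-0.001, 0.005, -0.002] sgn -1
t 26.77 pos [0.486, -0.06, 0.0776] j [0.21, 0.34, -0.52, 0.0, -0.71, 1.64] F [-1.1, -0.4, 2.1] w 0.0211
tool x [0.2794, -0.9602, 0.0008] z [0.9602, 0.2794, 0.0004] y [0.0006, -0.0007, -1.0]
```

Request:
drive_tool(moves=[[[0,0,0,0,0,0,-0.4],[0,0,0,0,0,0,-0.2],[0,0,0,0,0,0,0.2],[0,0,0,0,0,0,0.6],[0,0,0,0,0,0,0.8],[0,0,0,0,0,0,0.8]]])

```text
t: 27.52
eef_pos: [0.486, -0.06, 0.0776]
tool_rot: [-1.33, 0.997, -0.999]
ft_force: [0.6, -0.3, -0.3]
width: 0.0769
```

```bash
python3 plan.py .4855 -.060 .22 .283 -1
python3 - <<'E'
from h import *
d=optics.get_image("side"); crop(d["image"],260,180,350,280,6,"pics/p2.png")
E
```

```text
turn [-0.001, 0.0, 0.002] shift [-0.0, -0.712, -0.002] sgn -1
t 27.52 pos [0.486, -0.06, 0.0776] j [0.21, 0.34, -0.52, 0.0, -0.71, 1.64] F [0.6, -0.3, -0.3] w 0.0769
tool x [0.2794, -0.9602, 0.0008] z [0.9602, 0.2794, 0.0004] y [0.0006, -0.0007, -1.0]
```

View pics/p2.png

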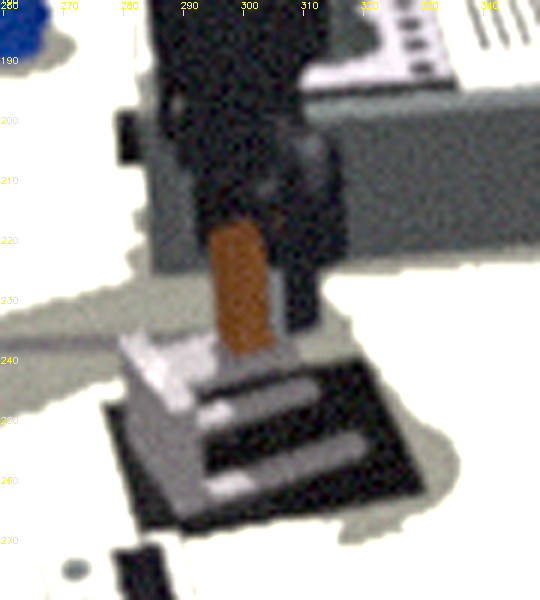

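The fingers are clear of the handle on both sides, so I'll rise straight up and then swing away towards the base, leaving the view clear.

Request:
drive_tool(moves=[[[0,0,0,0,-0.03,0,0.8],[0,0,0,0,-0.1,0,0.8],[0,0,0,0,-0.22,0,0.8],[0,0,0,0,-0.4,0,0.8],[0,0,0,0,-0.6,0,0.8],[0,0,0,0,-0.8,0,0.8],[0,0,0,0,-0.9,0,0.8]]])

```text
t: 28.45
eef_pos: [0.4866, -0.0599, 0.2615]
tool_rot: [-1.326, 0.993, -1.002]
ft_force: [-0.3, 1.3, -1.0]
width: 0.0768
```

Request:
drive_tool(moves=[[[0,0,0,-0.1,0,-0.1,0.8],[0,0,0,-0.3,0,-0.2,0.8],[0,0,0,-0.5,0,-0.3,0.8],[0,0,0,-0.7,0,-0.35,0.8],[0,0,0,-0.8,0,-0.4,0.8],[0,0,0,-0.85,0,-0.4,0.8],[0,0,0,-0.85,0,-0.4,0.8]]])

```text
t: 29.32
eef_pos: [0.3625, 0.0813, 0.2613]
tool_rot: [-1.325, 0.992, -1.001]
ft_force: [-0.2, -0.1, -0.7]
width: 0.077
```

Run:
```python
from h import *
o=robot.observe(); print(o["t"],o["eef_pos"].round(3),np.abs(o["qvel"]).max().round(4),o["ft_force"].round(1))
for n in("side","top"):
    d=optics.get_image(n); cv2.imwrite(f"pics/f_{n}.png",cv2.convertScaleAbs(d["image"],alpha=1.3)); cv2.imwrite(f"pics/f_{n}_raw.png",d["image"])
```

```text
29.325 [0.363 0.081 0.261] 0.0238 [-0.2 -0.1 -0.7]
```

View pics/f_side.png

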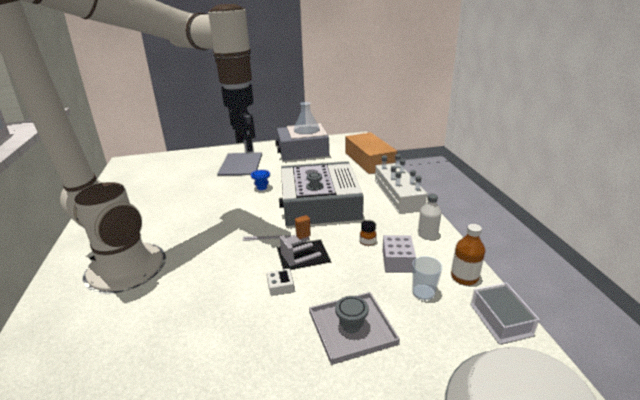

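View pics/f_top.png

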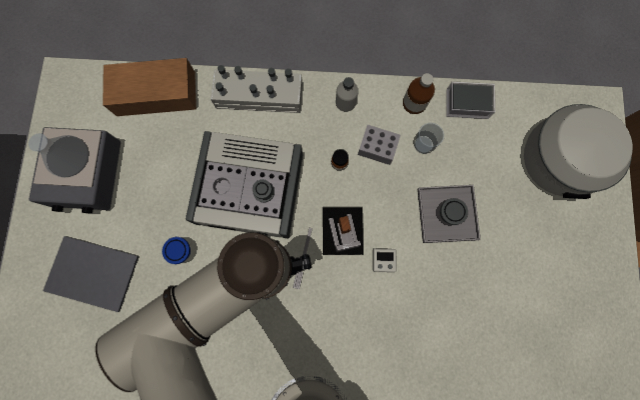

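Run:
```python
from h import *
c=tuple(np.load("top_cam.npy",allow_pickle=True)); im=cv2.imread("pics/f_top_raw.png")
print("cap by top",plane(c,(454,211),.064).round(4),"tray by top (.5455,-.3405)")
crop(im,412,178,484,250,7,"pics/f1.png",[(proj(c,circ((.5455,-.3435),.035,.064)),(0,255,255),True)])
crop(im,318,200,372,260,8,"pics/f2.png")
```

```text
cap by top [ 0.544  -0.3426  0.064 ] tray by top (.5455,-.3405)
```

View pics/f1.png

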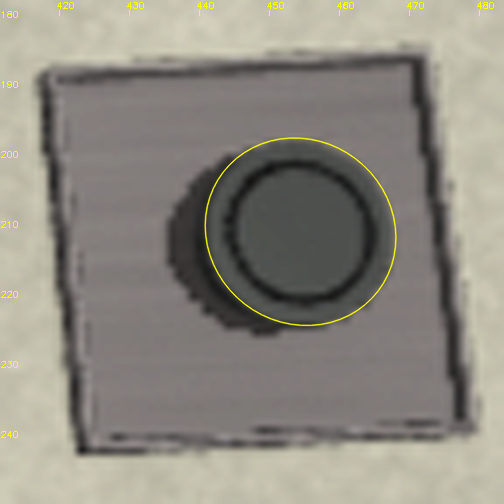

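View pics/f2.png

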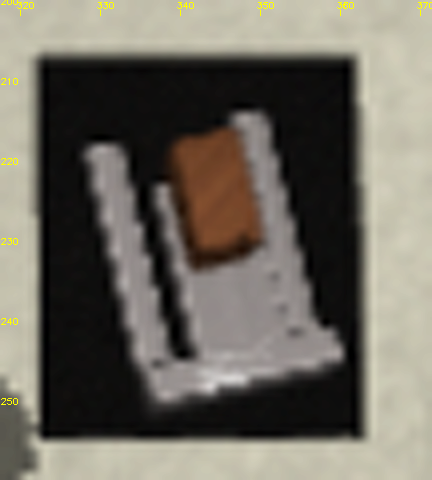

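The wide cap stands upright within a few mm of the tray's middle, its ring centred at (454,211) in the top picture. The puller stands entirely on the mat, at (328–360, 213–250), so I'm handing in.

```bash
python3 -c "
from station import robot
print(robot.hand_in())"
```

```text
the job is handed in; nothing more can be done
None
```

I pulled the wide grey cap from the heater's left well with the fork and set it upright in the tray. The puller is back standing on its mat, released. I handed the job in at about 29 s; no verdict came back.

**Last checks**
- **Cap:** it stands upright at about (0.544, −0.343). That is roughly 3 mm from the tray's middle as the top camera sees both. The fingers never touched it.
- **Puller:** it stands upright with its whole fork on the mat, near the middle. The gripper is clear of everything.
- **Other things:** the narrow cap is still seated, and the blue look-alike and the bystanders appear where they were.
- **Forces:** readings at the end of each move stayed under 5 N. The peak as the cap popped free fell between readings, so I don't have a figure for it.

**Disagreements**
- **Cameras:** the two cameras differed by 3–5 mm in x, with the top one reading too far out. I went by the side camera, which matched the robot's own position readings, and corrected the top camera's figures.
- **Cap on the fork:** while the cap was still on the fork, its shoulder showed about 2 pixels lower than expected. I took that as sideways play in the slot. The fork then came out without moving the cap.

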